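Shim the press stand until the ram bears, and hold it

TASK

One orange shim already lies in the gap under the foot of the small blue press: slide more in from the mat, each flat and square on the one below with its tail to the open front, until the foot, when you press the black knob down, lands firmly on the pack instead of running down to its own stop. Use only as many as that takes and leave the spare ones on the mat, and leave the bin, screwdriver and jar alone. Finish while holding: keep pressing the knob down so that the foot clamps the pack and does not spring back up.

Things in the scene. Friction and masses are not known exactly. Their poses are not given: they have to be found in the camera images.
- pickbin: Blue open picking bin, 160 x 100 x 75 mm, origin under its centre; leave alone.
- driver: Screwdriver with green handle, lying on the table, leave alone; origin at its middle, length along x.
- jar: Jar with white cap, 60 mm wide, 85 mm high, origin under its centre; leave alone.
- seat (a point): Point on the flat top face of the press base, 16 mm above the table, straight below the ram's foot; shims are stacked on this face. x axis: from the press's open front (robot's side) to its column; z up. A shim is home when its tail point lies about 95 mm in front (-x) of this point, on the lane's middle line, blade towards the column; its tip is then 20 mm behind this point.
- jig: Fixed press stand: grey base plate 210 x 100 x 16 mm (origin under its centre, x from open front to column; the seat point is 40 mm along +x) with two white lane lines 56 mm apart. The steel column, 24 mm thick and 150 mm tall over the table, stands 85 mm along +x, with a collar 40 mm wide and 12 mm high at its foot.
- head: Blue head of the press, 46 mm wide, fixed on the column at a height that differs each time. Origin: where the middle of the foot's face is when the ram is fully down on its own stop, 14 to 33 mm above the seat. The head's front face is 23 mm in front of this point; it reaches from 32 to 74 mm above it.
- ram_top (a point): Centre of the flat top of the black round knob (48 mm wide, 12 mm thick) on the ram, facing up. Pressed from above it moves straight down with the ram and stays clear of the head. The ram's foot (rubber disc 24 mm wide) has its face 100 mm below this point, so the open gap with the ram up is this point's height over the seat less 100 mm.
- ram (a joint): How far the ram is pressed down, m: 0 = up (a spring holds it there), 0.024 = fully down on its own hard stop. The spring needs about 3 N to start and 6 N at full stroke and lifts the ram when released. At its stop the foot is still 14 to 33 mm above the bare seat, so a pack of two or three 12 mm shims (one is there already) is needed; with too few the ram runs to its stop without clamping them.
- shim0_tail (a point): Orange shim, one of 4 alike: flat plate 150 mm long, 12 mm thick: blade 80 x 44 mm, then a tail 70 mm long and 30 mm wide to grip across; 56 to 112 g. This point: on the tail's middle line, half-way up, 35 mm from the tail's end, 115 mm from the blade's tip. x: from tail to blade; z up. Starts in the press, about home, on the seat.
- shim1_tail (a point): Orange shim, one of 4 alike: flat plate 150 mm long, 12 mm thick: blade 80 x 44 mm, then a tail 70 mm long and 30 mm wide to grip across; 56 to 112 g. This point: on the tail's middle line, half-way up, 35 mm from the tail's end, 115 mm from the blade's tip. x: from tail to blade; z up. Starts on the 6 mm thick mat, three side by side 76 mm apart, tails to the robot.
- shim2_tail (a point): Orange shim, one of 4 alike: flat plate 150 mm long, 12 mm thick: blade 80 x 44 mm, then a tail 70 mm long and 30 mm wide to grip across; 56 to 112 g. This point: on the tail's middle line, half-way up, 35 mm from the tail's end, 115 mm from the blade's tip. x: from tail to blade; z up. Starts on the 6 mm thick mat, three side by side 76 mm apart, tails to the robot.
- shim3_tail (a point): Orange shim, one of 4 alike: flat plate 150 mm long, 12 mm thick: blade 80 x 44 mm, then a tail 70 mm long and 30 mm wide to grip across; 56 to 112 g. This point: on the tail's middle line, half-way up, 35 mm from the tail's end, 115 mm from the blade's tip. x: from tail to blade; z up. Starts on the 6 mm thick mat, three side by side 76 mm apart, tails to the robot.
Not all that is in view belongs to the job. What is shaped like the part that bears shim2_tail but grey, pink or white is not meant.

How it is judged:
By the outcome, as a careful person would: the job done as asked, in the order asked, and still so for the second after the job is handed in, while the arm keeps its last pose, push and grip.
It also fails if it takes over 72 s, if anything falls off the work surface, if the arm or the gripper's body presses on something with over 40 N, if the wrist force passes 120 N, or if a joint passes its speed limit or range.

ROBOT

A 6-joint arm with a two-finger parallel gripper is mounted at the origin on the work surface. World frame = base frame: x ahead of the robot, y to its left, z up, the work surface at z = 0. Lengths are in mm, angles in degrees, forces in N, time in s.
With the tool pointing down it reaches from about 300 to 850 mm from the base axis. Payload 4.2 kg.
Tool frame: the origin (TCP) lies on the centre line of the jaws, within the pads' length; the fingertips stand 14 mm ahead of it and the grasp point (between the pads) lies 5 mm behind it; x points along the fingers, y is the direction in which the jaws open and shut, and the axes are right-handed (so a half turn about x gives the same grasp; the last joint's range is limited). The gripper opens to 91 mm and grips with 3 to 60 N. Pads are 32 mm wide; open, the fingers measure 118 mm over their backs; the gripper's body (76 mm by 178 mm) begins 60 mm behind the grasp point.
Start: joints at [75.459, 18.312, 89.639, -0, 72.044, -1.146], TCP at [133.214, 559.371, 227.976] pointing down, gripper open.
Joint ranges: [-177.97, 177.97], [-48.28, 115.42], [12.27, 149.76], [-77.06, 257.06], [2.81, 150.46], [-146.56, 146.56]. Speed limits (degrees/s): [147.25, 147.25, 180, 180, 180, 180].

INTERFACE

Orientations are given as [roll, pitch, yaw] about the fixed x, y, z axes, in that order (R = Rz(yaw) Ry(pitch) Rx(roll)).
In Python, from workcell import readout, optics, env gives the robot as it stands.
- The arm moves only by the shell command python3 -m creep 'ROWS' [OPENING] [FORCE]. ROWS is JSON, a list of rows, each an object with "translation": the shift along the world's x, y, z in cm, a list of three; "delta_rot": the turn, a rotation vector about the world's x, y, z in rad, a list of three. In form: [{"translation": [dx, dy, dz], "delta_rot": [rx, ry, rz]}, ...]. A call has 1 to 5 rows; each row shifts and turns the commanded pose from where the row before left it; what a row does not reach is not made up. A row lasts 1/12 s, in which the tool goes at most 41.7 mm and 7.16 degrees, less where a joint would pass 70% of its speed; a pose out of reach is approached as far as the arm can. A call with a gripper value outside its range is refused whole. OPENING is the gripper's target within -1 to 1 (fully open at 1, half-way at 0, shut at -1), set as the call begins (- or left out, the last holds). The fingers move at their own pace and stop on an object; FORCE is the grip in N (left out, the last holds). Time passes only in rows, so rows that do not move let the fingers close. It gives the time, the measured TCP pose, the force and the opening at its end, in the units of the state.
- readout.state(): the state, without advancing time (a new reading comes with each control period).
- optics.grab_frame(name): name is "scene" or "side" or "wrist"; returns (picture, depth): 420x560x3 uint8, red, green, blue; 420x560 float32, mm along the optical axis (not along the pixel's ray), 0 where there is no reading.
- optics.camera_params(name): a dict with "mtx" (3x3 intrinsics, pixels), "k1" (the pictures are not rectified: a ray, as slopes to the right and down, at radius r is drawn at 1 + k1 r^2 times it, then the intrinsics apply), "R" (3x3) and "t" (3): a world point X has camera coordinates R X + t. Camera axes: x right, y down, z forward; pixel columns grow to the right and rows downward; lengths in mm; the calibration is good to about 2 mm. A picture is of the moment at which its call begins: read the wrist's pose just before it. camera_params takes no time and is no camera call; for the wrist camera it gives the pose at the moment of the call.
- env.job_done(): hands the job in, once; it reports no verdict.
The state is a dict: "time_s": time; "qpos": joint angles; "qvel": joint speeds; "effort": joint torques, N m; "ee_pos": TCP position; "ee_rot": TCP orientation; "force": force on the tool from outside, world axes, zero at the start; "torque": the same for the moment, N m; "gripper_width": finger opening in mm.
Only numpy, scipy, OpenCV 4.12 (cv2) and the standard library are available. Lean on these libraries where they do the work, as an engineer would, in place of code of your own. Each camera call takes 0.05 s, during which the arm holds its last target.

## Working session

There is one attempt and no reset: what is moved stays moved. The work goes in short steps, Python scripts to look and compute and a shell command to move; the robot and the scene stay as the last step left them, time stands still between calls to the robot, and variables do not carry over. Pictures are saved under pics/ and viewed, and the job is handed in when it is done.

```bash
ls -la; mkdir -p pics; python3 - <<'E'
from workcell import readout, optics, env
import cv2,numpy as np
print(readout.state())
for n in ["scene","side","wrist"]:
    p=optics.camera_params(n); print(n,p)
    im,d=optics.grab_frame(n)
    cv2.imwrite(f"pics/{n}0.png",im[...,::-1]); np.save(f"{n}0.npy",d)
E
```

```text
total 12
drwxr-xr-x  3 agent agent 4096 Dec  7 14:48 .
drwxr-xr-x 23 root  root  4096 Dec  7 14:48 ..
drwxr-xr-x  2 agent agent 4096 Dec  7 14:48 pics
{'time_s': 0.0, 'qpos': array([ 7.54572458e+01,  1.83526389e+01,  8.97072822e+01, -1.11546664e-03,
        7.20436084e+01, -1.14559345e+00]), 'qvel': array([-0.00548281,  0.06526202,  0.08462852,  0.03586063, -0.03159016,
       -0.00283405]), 'effort': array([ 1.45348848e-03, -4.12473035e+01, -2.31967843e+01,  7.27920304e-02,
        4.59333602e-02, -1.50429091e-04]), 'ee_pos': array([133.1071528 , 558.88168382, 227.10432298]), 'ee_rot': array([ -90.55870072,   89.89646509, -103.9555166 ]), 'force': array([-0.11843411, -0.34206051,  0.10340678]), 'torque': array([-0.00166488,  0.03472838, -0.02818992]), 'gripper_width': 91.36746456866501}
scene {'mtx': array([[417.94499227,   0.        , 277.57419169],
       [  0.        , 417.94499227, 212.35161453],
       [  0.        ,   0.        ,   1.        ]]), 'k1': -0.11467617330923774, 'R': array([[ 0.22834727,  0.97355613, -0.00678185],
       [ 0.59443014, -0.1449334 , -0.79097858],
   
[... 218 characters left out ...]
],
       [  0.        ,   0.        ,   1.        ]]), 'k1': 0.008185183334810471, 'R': array([[ 0.9265947 , -0.37598652, -0.00750974],
       [-0.25773595, -0.62037853, -0.74074466],
       [ 0.27385113,  0.68830561, -0.6717447 ]]), 't': array([-552.71474523,  264.06646415, 1130.96272371])}
wrist {'mtx': array([[368.2331863 ,   0.        , 272.76377104],
       [  0.        , 368.2331863 , 213.66757928],
       [  0.        ,   0.        ,   1.        ]]), 'k1': -0.05916769729345518, 'R': array([[ 0.23089863,  0.97297721, -0.00108627],
       [ 0.93827018, -0.22236645,  0.26495703],
       [ 0.2575556 , -0.06219742, -0.96425961]]), 't': array([-575.33017827,  -31.13021505,  390.63757764])}
```

View pics/scene0.png

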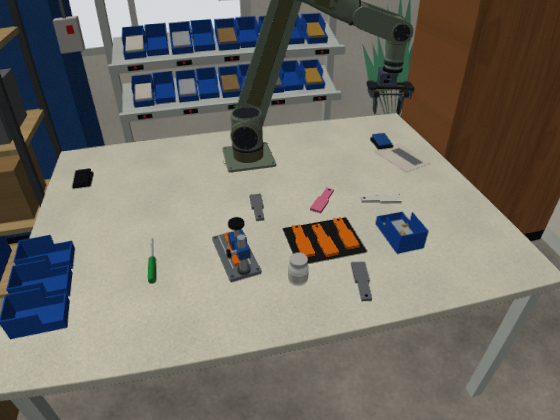

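View pics/side0.png

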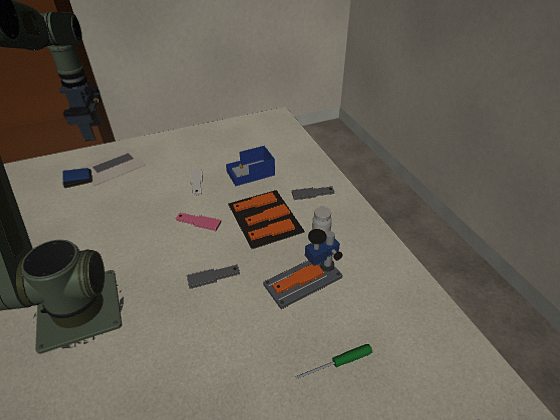

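View pics/wrist0.png

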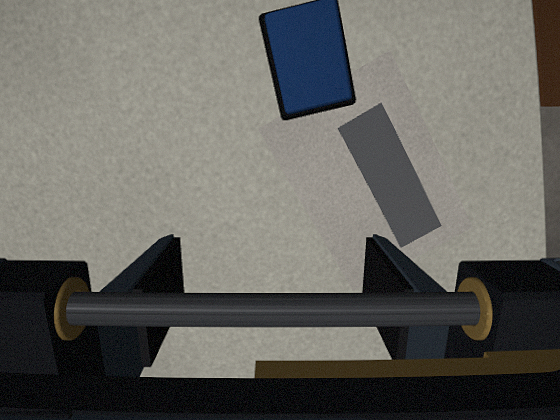

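Scene view: three orange shims on the black mat at about (303,240), (325,240) and (347,233), and the press at (237,250) with an orange shim in it. Look-alikes are grey at (257,206) and (362,280), pink at (322,198) and white at (381,198). In the side view the orange shims are at (256,201), (270,215) and (272,231), and the press shim is at (300,278). Next I measure them.

```bash
cat > h.py <<'E'
import numpy as np,cv2
from workcell import readout, optics
def undist(p,uv):
    uv=np.atleast_2d(np.asarray(uv,float)); K=p["mtx"]
    return cv2.undistortPoints(uv.reshape(-1,1,2),K,np.array([p["k1"],0,0,0.])).reshape(-1,2)
def cloud(p,uv,z):
    n=undist(p,uv); c=np.c_[n,np.ones(len(n))]*np.asarray(z,float).reshape(-1,1)
    return (c-p["t"])@p["R"]
def plane(p,uv,h):
    n=undist(p,uv); d=np.c_[n,np.ones(len(n))]@p["R"]; C=-p["R"].T@p["t"]
    s=(h-C[2])/d[:,2]; return C+d*s[:,None]
def proj(p,X):
    c=np.atleast_2d(X)@p["R"].T+p["t"]; s=c[:,:2]/c[:,2:]; r=(s**2).sum(1,keepdims=True)
    s=s*(1+p["k1"]*r); return s*p["mtx"][0,0]+p["mtx"][:2,2]
def orange(im):
    h=cv2.cvtColor(im,cv2.COLOR_RGB2HSV)
    return cv2.inRange(h,(4,150,90),(18,255,255))
def comps(m,amin=40):
    n,l,s,c=cv2.connectedComponentsWithStats(m,connectivity=4)
    return [(l==i) for i in range(1,n) if s[i,4]>=amin]
E
python3 - <<'E'
from h import *
for n in ["side","scene"]:
    p=optics.camera_params(n); im=cv2.imread(f"pics/{n}0.png")[...,::-1].copy(); d=np.load(f"{n}0.npy")
    for c in comps(orange(im)):
        v,u=np.nonzero(c); uv=np.c_[u,v]; ok=d[v,u]>0
        X=cloud(p,uv[ok],d[v,u][ok]); zt=np.percentile(X[:,2],70)
        top=X[X[:,2]>zt-8]
        r=cv2.minAreaRect(plane(p,uv,18)[:,:2].astype(np.float32))
        print(n,len(u),uv.mean(0).round(),"z pct",np.percentile(X[:,2],[5,50,95]).round(1),"mean",X.mean(0).round(1),"rect",np.round(r[0],1),np.round(r[1],1),round(r[2],1))
    im2=im[...,::-1]
    x0,y0=(220,180) if n=="side" else (200,180)
    cv2.imwrite(f"pics/{n}0c.png",cv2.resize(im2[y0:y0+140,x0:x0+180],None,fx=4,fy=4,interpolation=cv2.INTER_CUBIC))
E
```

```text
side 379 [256. 202.] z pct [ 9.  16.  19.8] mean [594.4 220.8  15.5] rect [588.2 218.4] [151.7  52.7] 1.2
side 408 [268. 214.] z pct [ 9.1 16.5 20.2] mean [610.6 142.   15.9] rect [604.2 139.1] [151.7  51.3] 4.4
side 454 [273. 229.] z pct [ 8.6 16.6 20.3] mean [598.1  70.6  15.9] rect [592.1  70.1] [ 52.8 150.4] 89.5
side 621 [299. 278.] z pct [20.6 26.9 30.2] mean [ 591.9 -150.7   26.5] rect [ 590.8 -143.9] [153.8  50.2] 7.6
scene 1456 [451.  13.] z pct [507.3 558.7 619.5] mean [-49.8 900.4 560.1] rect [-2574.4  2572.5] [ 668.4 2055.5] 52.3
scene 4880 [434.  86.] z pct [-2.000e-01  2.351e+02  4.206e+02] mean [-73.5 899.9 223.4] rect [-942.2 1514.6] [ 407.5 2580.7] 59.1
scene 389 [346. 234.] z pct [ 8.8 16.7 19.9] mean [603.2 224.   16. ] rect [596.3 223. ] [157.5  49. ] 1.4
scene 418 [325. 241.] z pct [ 8.8 16.7 20.1] mean [619.2 145.1  16.1] rect [610.8 144. ] [160.3  48.4] 3.8
scene 378 [303. 241.] z pct [11.3 17.3 20.3] mean [604.1  74.   16.9] rect [598.4  72.9] [157.2  46.2] 0.1
scene 50 [227. 241.] z pct [24.8 27.8 82.5] mean [ 562.2 -166.2   32.4] rect [ 549.1 -165.7] [87.7 12.1] 1.2
scene 64 [235. 259.] z pct [23.4 27.2 31.6] mean [ 649.6 -155.    29.2] rect [ 637.9 -153.6] [48.8 18.8] 4.5
```

View pics/side0c.png

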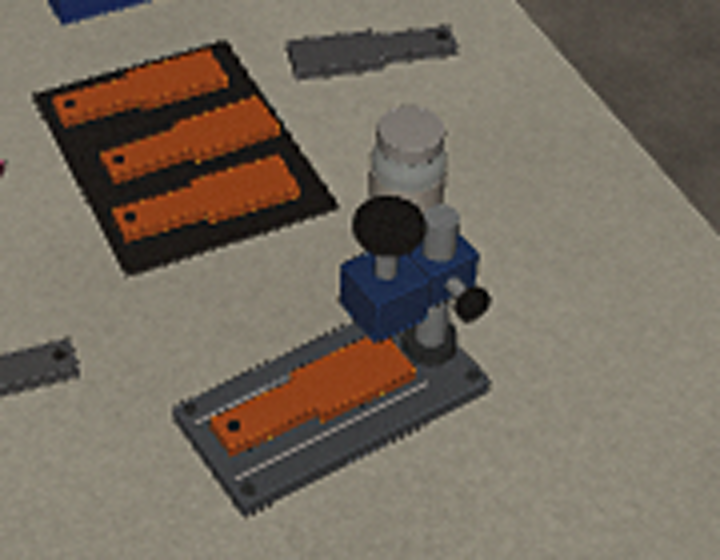

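View pics/scene0c.png

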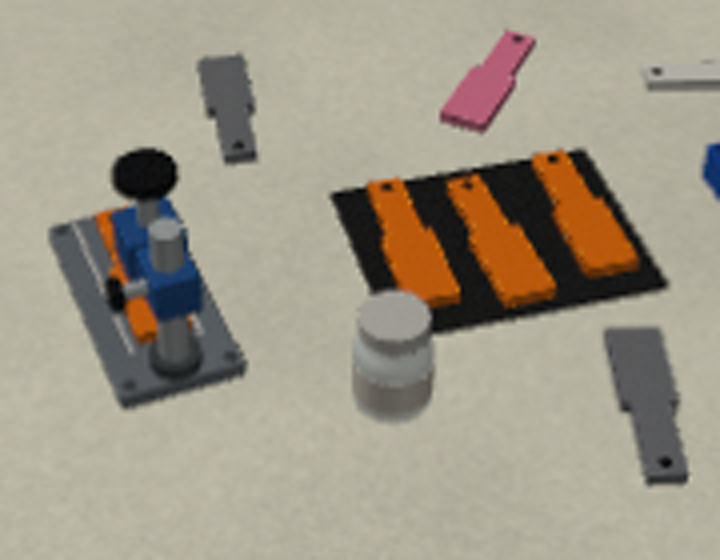

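```bash
python3 - <<'E'
from h import *
C={}
for n,(u0,v0) in {"side":(317,236),"scene":(236,223)}.items():
    p=optics.camera_params(n); im=cv2.imread(f"pics/{n}0.png")[...,::-1].copy(); d=np.load(f"{n}0.npy")
    m=(im.max(2)<30).astype(np.uint8)
    for c in comps(m,15):
        v,u=np.nonzero(c)
        if abs(u.mean()-u0)<12 and abs(v.mean()-v0)<12:
            ok=d[v,u]>0; X=cloud(p,np.c_[u,v][ok],d[v,u][ok])
            print(n,"knob",len(u),u.min(),u.max(),v.min(),v.max(),"z",np.percentile(X[:,2],[3,10,25,50,75,90,97]).round(1),"med",np.median(X,0).round(1))
    m=cv2.inRange(cv2.cvtColor(im,cv2.COLOR_RGB2HSV),(100,150,50),(125,255,255))
    for c in comps(m,15):
        v,u=np.nonzero(c)
        if abs(u.mean()-u0)<30 and abs(v.mean()-v0)<40:
            ok=d[v,u]>0; X=cloud(p,np.c_[u,v][ok],d[v,u][ok])
            print(n,"head",len(u),"x",np.percentile(X[:,0],[3,50,97]).round(1),"y",np.percentile(X[:,1],[3,50,97]).round(1),"z",np.percentile(X[:,2],[2,5,25,50,75,95,98]).round(1))
    # whole region z-map of things above 10mm near press
    vv,uu=np.mgrid[0:420,0:560]; z=d[vv,uu]; X=cloud(p,np.c_[uu.ravel(),vv.ravel()],z.ravel())
    k=(z.ravel()>0)&(abs(X[:,1]+150)<90)&(X[:,0]>450)&(X[:,0]<780)&(X[:,2]>100)
    print(n,"tall",k.sum(),X[k].round(0)[::max(1,k.sum()//40)].tolist())
p=optics.camera_params("wrist"); print("wristcam",-p["R"].T@p["t"])
E
```

```text
side knob 200 309 325 229 243 z [161.9 165.6 168.6 170.2 171.2 172.1 173.1] med [ 642.6 -146.   170.2]
side head 169 x [623.9 655.  709.9] y [-163.9 -147.9 -125.2] z [ 96.7 114.2 117.7 119.6 120.8 122.2 122.9]
side tall 789 [[647.0, -113.0, 165.0], [635.0, -120.0, 168.0], [632.0, -125.0, 170.0], [694.0, -131.0, 152.0], [667.0, -145.0, 172.0], [646.0, -139.0, 171.0], [624.0, -135.0, 171.0], [682.0, -136.0, 150.0], [649.0, -150.0, 172.0], [629.0, -144.0, 171.0], [685.0, -147.0, 152.0], [655.0, -158.0, 170.0], [635.0, -155.0, 171.0], [711.0, -128.0, 116.0], [678.0, -140.0, 136.0], [644.0, -162.0, 167.0], [625.0, -153.0, 162.0], [688.0, -145.0, 129.0], [668.0, -131.0, 119.0], [635.0, -123.0, 121.0], [683.0, -144.0, 121.0], [638.0, -148.0, 140.0], [696.0, -150.0, 119.0], [654.0, -141.0, 122.0], [709.0, -150.0, 109.0], [664.0, -146.0, 120.0], [626.0, -137.0, 122.0], [676.0, -153.0, 117.0], [638.0, -143.0, 120.0], [692.0, -153.0, 107.0], [659.0, -157.0, 120.0], [627.0, -147.0, 120.0], [684.0, -152.0, 101.0], [643.0, -157.0, 119.0], [621.0, -137.0, 103.0], [666.0, -162.0, 110.0], [629.0, -16
[... 694 characters left out ...]
], [633.0, -157.0, 122.0], [635.0, -161.0, 121.0], [635.0, -167.0, 118.0], [682.0, -128.0, 150.0], [683.0, -134.0, 148.0], [686.0, -143.0, 149.0], [658.0, -149.0, 122.0], [661.0, -158.0, 123.0], [644.0, -166.0, 106.0], [697.0, -128.0, 144.0], [700.0, -134.0, 143.0], [700.0, -134.0, 140.0], [701.0, -140.0, 138.0], [698.0, -143.0, 132.0], [685.0, -148.0, 118.0], [689.0, -151.0, 119.0], [687.0, -154.0, 113.0], [695.0, -152.0, 117.0], [685.0, -154.0, 104.0], [692.0, -181.0, 112.0], [711.0, -129.0, 118.0], [695.0, -153.0, 105.0], [701.0, -179.0, 112.0], [714.0, -138.0, 115.0], [698.0, -160.0, 102.0], [710.0, -118.0, 103.0], [711.0, -127.0, 102.0]]
wristcam [ 61.44862222 577.18960344 384.41070387]
```

```bash
cat >> h.py <<'E'
from scipy.spatial.transform import Rotation as Ro
def tool():
    s=readout.state(); R=Ro.from_euler("xyz",s["ee_rot"],degrees=True).as_matrix()
    y=R[:,1]; a=np.degrees(np.arctan2(y[1],y[0]))
    return s,R,(a+90)%180-90+0
def show():
    s,R,a=tool(); a=a if a>0 else a+180
    print("t",round(s["time_s"],2),"pos",s["ee_pos"].round(1),"x",R[:,0].round(3),"jaw yaw",round(a,2),"F",s["force"].round(1),"w",round(s["gripper_width"],1),"q",s["qpos"].round(0))
E
python3 -c "
from h import *
show()"
R='{"translation":[2.15,-3.22,0],"delta_rot":[0,0,0.0135]}'; echo
```

```text
t 0.15 pos [133.1 559.  227.3] x [-0.    -0.001 -1.   ] jaw yaw 76.6 F [ 1.2 -0.2 -0.3] w 91.6 q [75. 18. 90.  0. 72. -1.]
```

```bash
python3 -m creep '[{"translation":[2.15,-3.22,0],"delta_rot":[0,0,0.0135]},{"translation":[2.15,-3.22,0],"delta_rot":[0,0,0.0135]},{"translation":[2.15,-3.22,0],"delta_rot":[0,0,0.0135]},{"translation":[2.15,-3.22,0],"delta_rot":[0,0,0.0135]},{"translation":[2.15,-3.22,0],"delta_rot":[0,0,0.0135]}]' 0.3
```

```text
time_s: 0.57
ee_pos: [241.2, 396.7, 227.7]
ee_rot: [-89.6, 90.0, -99.1]
force: [1.4, 0.6, -0.0]
gripper_width: 61.1
```

```bash
python3 -m creep '[{"translation":[2.15,-3.2,0],"delta_rot":[0,0,0.0128]},{"translation":[2.15,-3.2,0],"delta_rot":[0,0,0.0128]},{"translation":[2.15,-3.2,0],"delta_rot":[0,0,0.0128]},{"translation":[2.15,-3.2,0],"delta_rot":[0,0,0.0128]},{"translation":[2.15,-3.2,0],"delta_rot":[0,0,0.0128]}]'
python3 -m creep '[{"translation":[2.15,-3.2,0],"delta_rot":[0,0,0.0128]},{"translation":[2.15,-3.2,0],"delta_rot":[0,0,0.0128]},{"translation":[2.15,-3.2,0],"delta_rot":[0,0,0.0128]},{"translation":[2.15,-3.2,0],"delta_rot":[0,0,0.0128]},{"translation":[2.15,-3.2,0],"delta_rot":[0,0,0.0128]}]'
python3 -m creep '[{"translation":[2.15,-3.2,0],"delta_rot":[0,0,0.0128]},{"translation":[2.15,-3.2,0],"delta_rot":[0,0,0.0128]},{"translation":[2.15,-3.2,0],"delta_rot":[0,0,0.0128]},{"translation":[0,0,0],"delta_rot":[0,0,0]}]'
python3 - <<'E'
from h import *
show()
p=optics.camera_params("wrist"); im,d=optics.grab_frame("wrist")
cv2.imwrite("pics/w1.png",im[...,::-1]); np.savez("w1.npz",im=im,d=d,**p)
E
```

```text
time_s: 0.98
ee_pos: [348.7, 236.6, 228.0]
ee_rot: [56.0, 90.0, 50.2]
force: [0.8, 0.3, -0.2]
gripper_width: 59.2
time_s: 1.4
ee_pos: [456.2, 76.5, 227.9]
ee_rot: [107.9, 90.0, 105.8]
force: [-0.2, 1.0, -0.1]
gripper_width: 59.3
time_s: 1.73
ee_pos: [523.6, -22.7, 227.5]
ee_rot: [-49.4, 89.8, -49.7]
force: [0.5, 1.0, 0.0]
gripper_width: 58.9
t 1.73 pos [523.6 -22.7 227.5] x [ 0.002 -0.003 -1.   ] jaw yaw 89.75 F [0.5 1.  0. ] w 58.9 q [ -4.  14.  96.  -0.  70. -93.]
```

View pics/w1.png

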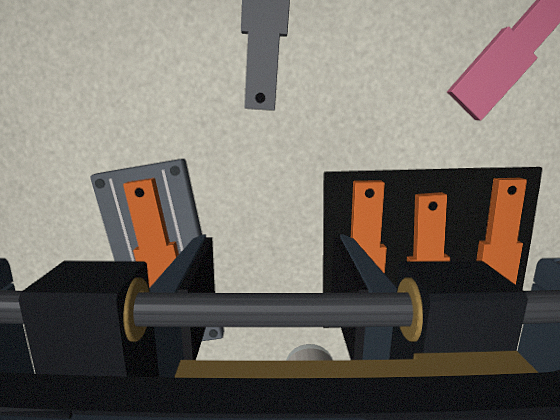

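The wrist view shows the mat shims' tails at (368,190), (432,205) and (510,190), and the press shim's tail at (140,190) between the white lane lines. Image down is +x. Next I compute the poses.

```bash
cat >> h.py <<'E'
def tailpose(xy):
    """xy: points of top face (partial ok). returns tail point, yaw, width using tail part"""
    x0=np.percentile(xy[:,0],0.5)
    ax=0.
    for _ in range(4):
        c,s=np.cos(ax),np.sin(ax); R=np.array([[c,s],[-s,c]]); q=xy@R.T
        x0=np.percentile(q[:,0],.5)
        bins=np.arange(x0+6,x0+62,2.); L=[];Rr=[];B=[]
        for b in bins:
            k=(q[:,0]>=b)&(q[:,0]<b+2)
            if k.sum()>3: B.append(b+1);L.append(q[k,1].min());Rr.append(q[k,1].max())
        mid=(np.array(L)+np.array(Rr))/2; f=np.polyfit(B,mid,1); ax+=np.arctan(f[0])
    w=np.median(np.array(Rr)-np.array(L)); t=np.array([x0+35,np.polyval(f,x0+35)])
    return R.T@t,np.degrees(ax),w,len(B)
E
python3 - <<'E'
from h import *
z=np.load("w1.npz"); p={k:z[k] for k in("mtx","k1","R","t")}; p["k1"]=float(p["k1"]); im=z["im"];d=z["d"]
for c in comps(orange(im),300):
    v,u=np.nonzero(c); uv=np.c_[u,v]; ok=d[v,u]>0
    X=cloud(p,uv[ok],d[v,u][ok]); h=np.percentile(X[:,2],60)
    zz=18 if X[:,1].mean()>0 else 28
    P=plane(p,uv,zz)[:,:2]
    print(uv.mean(0).round(),"zmed",round(h,1),np.percentile(X[:,2],[10,50,90]).round(1),"x",P[:,0].min().round(1),P[:,0].max().round(1),"tail",*[np.round(a,1) for a in tailpose(P)])
# lane lines + base front corners
g=cv2.cvtColor(im,cv2.COLOR_RGB2GRAY)
cv2.imwrite("pics/w1c.png",cv2.resize(im[150:350,80:230,::-1],None,fx=4,fy=4)[:600])
E
```

```text
[148. 229.] zmed 28.4 [27.2 28.2 29.1] x 511.5 628.5 tail [ 548.9 -152.3] 8.1 28.7 29
[504. 228.] zmed 18.5 [13.7 18.2 19.3] x 513.7 633.9 tail [548.8 222.6] 1.4 35.6 28
[369. 220.] zmed 18.4 [17.  18.2 19.2] x 517.1 617.3 tail [552.1  74.8] 0.7 31.0 28
[429. 228.] zmed 18.4 [14.3 18.2 19.3] x 528.5 604.7 tail [564.7 142.4] 4.3 32.6 28
```

View pics/w1c.png

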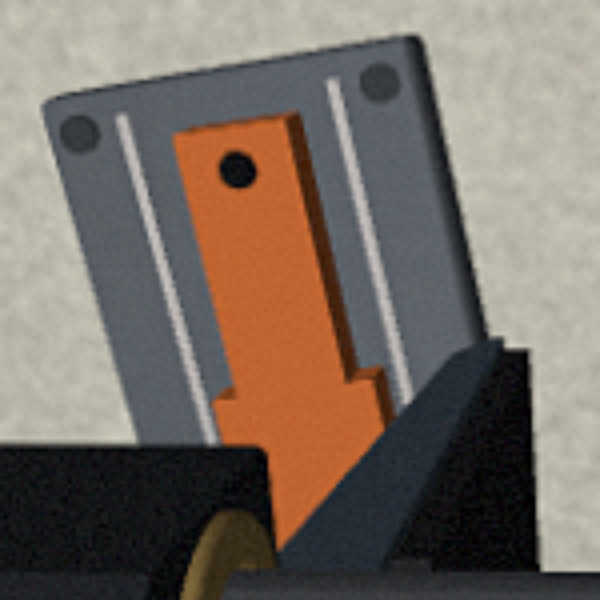

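```bash
python3 -m creep '[{"translation":[0.7,2.0,-2],"delta_rot":[0,0,0.006]},{"translation":[0.7,2.0,-2],"delta_rot":[0,0,0.005]},{"translation":[0.7,2.0,-2],"delta_rot":[0,0,0]},{"translation":[0.6,2.0,-2],"delta_rot":[0,0,0]},{"translation":[0.6,1.5,-2],"delta_rot":[0,0,0]}]'
python3 -m creep '[{"translation":[0,0,0],"delta_rot":[0,0,0]},{"translation":[0,0,0],"delta_rot":[0,0,0]}]'
python3 - <<'E'
from h import *
show()
p=optics.camera_params("wrist"); im,d=optics.grab_frame("wrist")
cv2.imwrite("pics/w2.png",im[...,::-1]); np.savez("w2.npz",im=im,d=d,**p)
for c in comps(orange(im),300):
    v,u=np.nonzero(c); uv=np.c_[u,v]
    P=plane(p,uv,18)[:,:2]
    try: print(uv.mean(0).round(),"tail",*[np.round(a,1) for a in tailpose(P)])
    except Exception as e: print(uv.mean(0),e)
show()
E
```

```text
time_s: 2.2
ee_pos: [552.4, 79.8, 127.1]
ee_rot: [129.6, 89.9, 130.3]
force: [0.1, -0.3, 0.3]
gripper_width: 59.5
time_s: 2.37
ee_pos: [551.8, 78.5, 127.0]
ee_rot: [-173.8, 89.8, -173.1]
force: [0.5, -0.8, -0.2]
gripper_width: 59.0
t 2.37 pos [551.8  78.5 127. ] x [-0.003 -0.    -1.   ] jaw yaw 90.78 F [ 0.5 -0.8 -0.2] w 59.0 q [  7.  22. 100.  -0.  58. -84.]
[461. 216.] tail [548.8 223.3] 1.0 34.5 28
[268. 236.] tail [552.3  75.7] 0.6 29.5 28
[358. 218.] tail [561.7 147.8] 21.4 30.5 28
[268. 337.] tail [681.8  76.3] -0.7 42.8 8
[337. 345.] tail [680.2 140.3] 17.8 14.3 15
t 2.42 pos [552.6  77.8 128.2] x [-0.001 -0.    -1.   ] jaw yaw 90.72 F [-0.6 -0.4  0.3] w 59.4 q [  7.  22. 100.  -0.  58. -84.]
```

View pics/w2.png

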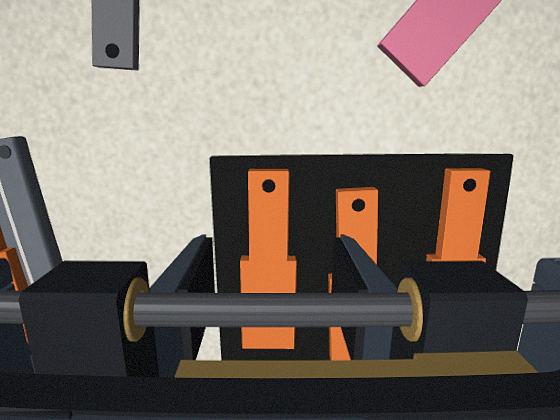

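The orange shim at (268,236) sits between the fingers and matches the description; the grey and pink ones are elsewhere. Descending on it.

```bash
python3 -m creep '[{"translation":[0.3,-0.2,-2.5],"delta_rot":[0,0,0]},{"translation":[0,0,-2.5],"delta_rot":[0,0,0]},{"translation":[0,0,-2.5],"delta_rot":[0,0,0]},{"translation":[0,0,-2],"delta_rot":[0,0,0]},{"translation":[0,0,-1],"delta_rot":[0,0,0]}]' 0.3 40
python3 -m creep '[{"translation":[0,0,0],"delta_rot":[0,0,0]},{"translation":[0,0,0],"delta_rot":[0,0,0]}]'
```

```text
time_s: 2.83
ee_pos: [555.2, 74.5, 22.2]
ee_rot: [-171.1, 89.9, -170.5]
force: [0.2, -0.2, 0.4]
gripper_width: 59.0
time_s: 3.0
ee_pos: [556.8, 75.1, 24.1]
ee_rot: [8.1, 89.9, 8.7]
force: [-0.0, -0.1, -0.2]
gripper_width: 59.4
```

```bash
python3 -m creep '[{"translation":[0,0,-0.1],"delta_rot":[0,0,0]},{"translation":[0,0,0],"delta_rot":[0,0,0]},{"translation":[0,0,0],"delta_rot":[0,0,0]},{"translation":[0,0,0],"delta_rot":[0,0,0]},{"translation":[0,0,0],"delta_rot":[0,0,0]}]' -1 40
python3 -m creep '[{"translation":[0,0,0],"delta_rot":[0,0,0]},{"translation":[0,0,0.3],"delta_rot":[0,0,0]},{"translation":[0,0,1.2],"delta_rot":[0,0,0]},{"translation":[0,0,2.5],"delta_rot":[0,0,0]},{"translation":[0,0,3],"delta_rot":[0,0,0]}]'
python3 -m creep '[{"translation":[0,0,2],"delta_rot":[0,0,0]},{"translation":[0,0,1],"delta_rot":[0,0,0]},{"translation":[0,0,0],"delta_rot":[0,0,0]}]'
python3 - <<'E'
from h import *
show()
for n in ["wrist","side"]:
    p=optics.camera_params(n); im,d=optics.grab_frame(n)
    cv2.imwrite(f"pics/{n}3.png",im[...,::-1] if n=="wrist" else cv2.resize(im[150:300,180:360,::-1],None,fx=4,fy=4)); np.savez(n+"3.npz",im=im,d=d,**p)
show()
E
```

```text
time_s: 3.42
ee_pos: [556.5, 75.4, 22.6]
ee_rot: [4.9, 89.9, 5.6]
force: [-1.1, -0.3, 2.9]
gripper_width: 29.9
time_s: 3.83
ee_pos: [554.4, 75.2, 90.9]
ee_rot: [-175.8, 89.7, -175.2]
force: [0.9, -0.2, -0.6]
gripper_width: 29.5
time_s: 4.08
ee_pos: [557.5, 75.6, 124.1]
ee_rot: [7.5, 89.7, 8.1]
force: [0.2, 0.1, -0.7]
gripper_width: 29.8
t 4.08 pos [557.5  75.6 124.1] x [ 0.004  0.001 -1.   ] jaw yaw 90.64 F [ 0.2  0.1 -0.7] w 29.8 q [  7.  22. 100.   0.  58. -84.]
t 4.18 pos [555.5  75.3 121.1] x [-0.001 -0.    -1.   ] jaw yaw 90.64 F [-0.6  0.2 -2.2] w 29.4 q [  7.  22. 100.   0.  58. -84.]
```

View pics/wrist3.png

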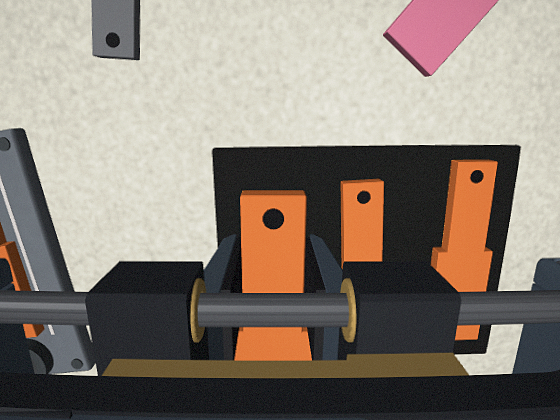

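View pics/side3.png

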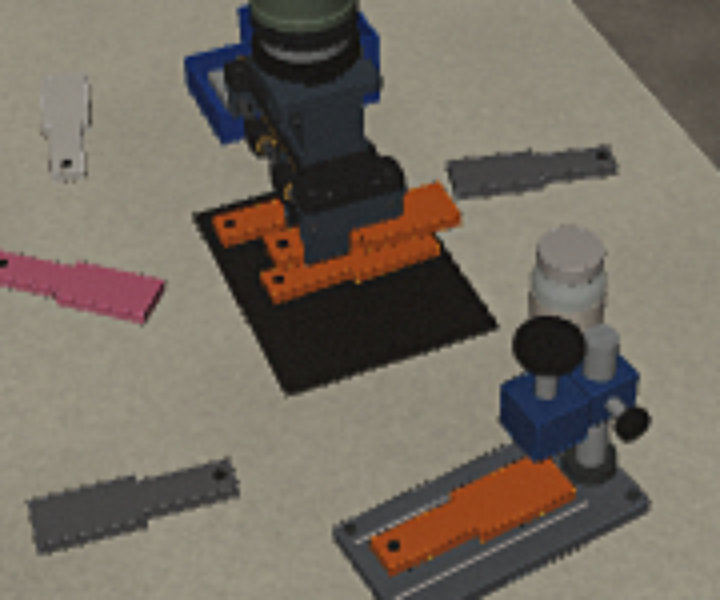

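```bash
python3 - <<'E'
from h import *
z=np.load("w1.npz"); p={k:z[k] for k in("mtx","k1","R","t")}; p["k1"]=float(p["k1"]); im=z["im"];d=z["d"]
hsv=cv2.cvtColor(im,cv2.COLOR_RGB2HSV); m=np.zeros(im.shape[:2],np.uint8)
m[160:260,100:190]=(hsv[160:260,100:190,2]>130)&(hsv[160:260,100:190,1]<40)
# restrict to inside base polygon by neighbors
for c in comps(m,25):
    v,u=np.nonzero(c); P=plane(p,np.c_[u,v],16)[:,:2]; vx,vy,x0,y0=cv2.fitLine(P.astype(np.float32),cv2.DIST_HUBER,0,.01,.01).ravel()
    if vx<0: vx,vy=-vx,-vy
    print("line w1",len(u),u.min(),u.max(),v.min(),v.max(),"yaw",np.degrees(np.arctan2(vy,vx)).round(2),"pt",x0.round(1),y0.round(1),"ends x",P[:,0].min().round(1),P[:,0].max().round(1))
# base cloud: depth between 13.5 and 19 -> footprint
for n,src in (("side","side0"),("scene","scene0")):
    q=optics.camera_params(n); I=cv2.imread(f"pics/{src}.png")[...,::-1].copy(); D=np.load(src+".npy")
    vv,uu=np.mgrid[0:420,0:560]; X=cloud(q,np.c_[uu.ravel(),vv.ravel()],D.ravel())
    def reg(lo,hi): return (D.ravel()>0)&(X[:,2]>lo)&(X[:,2]<hi)&(X[:,0]>450)&(X[:,0]<780)&(abs(X[:,1]+140)<110)
    k=reg(10,40); pix=np.c_[uu.ravel(),vv.ravel()][k]; P=plane(q,pix,16)[:,:2]
    r=cv2.minAreaRect(P.astype(np.float32)); print(n,"base rect",np.round(r[0],1),np.round(r[1],1),round(r[2],2))
    k=reg(166,180); Y=X[k]; pix=np.c_[uu.ravel(),vv.ravel()][k]; P=plane(q,pix,171)[:,:2].astype(np.float32)
    (c,rad)=cv2.minEnclosingCircle(P); print(n,"knob circle",np.round(c,1),round(rad,1), "rect",cv2.minAreaRect(P), "z",np.median(Y[:,2]))
    k=reg(146,155); P=plane(q,np.c_[uu.ravel(),vv.ravel()][k],150)[:,:2].astype(np.float32); print(n,"column top",P.mean(0) if len(P) else 0,len(P))
E
```

```text
line w1 464 100 170 160 172 yaw -85.62 pt 498.5 -169.4 ends x 494.7 507.0
line w1 38 186 189 160 176 yaw 1.58 pt 501.7 -107.5 ends x 495.6 511.8
line w1 257 162 182 169 250 yaw 8.9 pt 547.2 -127.4 ends x 504.5 591.8
line w1 243 109 133 178 259 yaw 9.05 pt 556.6 -182.7 ends x 513.3 602.4
line w1 353 100 113 213 259 yaw 0.74 pt 581.3 -204.2 ends x 550.4 602.5
side base rect [ 607.  -150.3] [216.6 102.4] 8.53
side knob circle [ 643.1 -144. ] 25.3 rect ((642.554443359375, -143.78457641601562), (48.70891571044922, 45.24755096435547), 65.08838653564453) z 170.4828248810053
side column top [ 688.30035 -135.7054 ] 54
scene base rect [ 608.7 -150. ] [217. 101.] 9.45
scene knob circle [ 647.1 -143.3] 25.9 rect ((647.0718383789062, -142.64413452148438), (43.22807693481445, 50.80180358886719), 80.5316162109375) z 171.07804267369283
scene column top [ 689.52637 -135.58241] 47
```

```bash
python3 - <<'E'
from h import *
z=np.load("wrist3.npz"); p={k:z[k] for k in("mtx","k1","R","t")}; p["k1"]=float(p["k1"]); im=z["im"];d=z["d"]
C=-p["R"].T@p["t"]; print("cam",C.round(1))
for c in comps(orange(im),300):
    v,u=np.nonzero(c); uv=np.c_[u,v]; ok=d[v,u]>0
    X=cloud(p,uv[ok],d[v,u][ok]); zz=np.median(X[:,2])
    if zz<60 and abs(uv[:,0].mean()-272)>30: continue
    k=v<255; P=plane(p,uv[k],117)[:,:2]
    print(uv.mean(0).round(),"z",np.percentile(X[:,2],[10,50,90]).round(1),"end x",np.percentile(P[:,0],.5).round(1), "y",P[:,1].min().round(1),P[:,1].max().round(1),"mid by rows",[ (round(float(P[v[k]==r,0].mean()),0),round(float((P[v[k]==r,1].min()+P[v[k]==r,1].max())/2),1)) for r in (195,210,230,240)])
# fingertips edges symmetric?
p0=np.load("w2.npz"); print("cam w2",(-p0["R"].T@p0["t"]).round(1))
p1=np.load("w1.npz"); print("cam w1",(-p1["R"].T@p1["t"]).round(1), p1["R"].round(3).tolist(), p0["R"].round(3).tolist())
E
```

```text
cam [483.   75.3 280.9]
[273. 242.] z [118.8 119.8 120.6] end x 517.7 y 60.8 91.2 mid by rows [(520.0, 76.0), (527.0, 75.8), (537.0, 76.2), (542.0, 76.0)]Traceback (most recent call last):
  File "<stdin>", line 8, in <module>
  File "h.py", line 10, in plane
    n=undist(p,uv); d=np.c_[n,np.ones(len(n))]@p["R"]; C=-p["R"].T@p["t"]
  File "h.py", line 5, in undist
    return cv2.undistortPoints(uv.reshape(-1,1,2),K,np.array([p["k1"],0,0,0.])).reshape(-1,2)
           ~~~~~~~~~~~~~~~~~~~^^^^^^^^^^^^^^^^^^^^^^^^^^^^^^^^^^^^^^^^^^^^^^^^^
cv2.error: OpenCV(4.12.0) /io/opencv/modules/calib3d/src/undistort.dispatch.cpp:347: error: (-215:Assertion failed) CV_IS_MAT(_src) && CV_IS_MAT(_dst) && (_src->rows == 1 || _src->cols == 1) && (_dst->rows == 1 || _dst->cols == 1) && _src->cols + _src->rows - 1 == _dst->rows + _dst->cols - 1 && (CV_MAT_TYPE(_src->type) == CV_32FC2 || CV_MAT_TYPE(_src->type) == CV_64FC2) && (CV_MAT_TYPE(_dst->type) == CV_32FC2 || CV_MAT_TYPE(_dst->type) == CV_64FC2) in function 'cvUndistortPointsInternal'
```

```bash
python3 -m creep '[{"translation":[-1.6,-1.5,0],"delta_rot":[0,0,0.02]},{"translation":[-2,-3,0],"delta_rot":[0,0,0.02]},{"translation":[-2,-3.5,0],"delta_rot":[0,0,0.02]},{"translation":[-1.5,-3.5,0],"delta_rot":[0,0,0.02]},{"translation":[-1,-3.5,0],"delta_rot":[0,0,0.02]}]'
python3 -m creep '[{"translation":[-0.5,-3.5,0],"delta_rot":[0,0,0.02]},{"translation":[-0.5,-3,0],"delta_rot":[0,0,0.02]},{"translation":[0,-2,0],"delta_rot":[0,0,0.006]},{"translation":[0,-0.9,0],"delta_rot":[0,0,0]},{"translation":[0,0,0],"delta_rot":[0,0,0]}]'
python3 -m creep '[{"translation":[0,0,0],"delta_rot":[0,0,0]},{"translation":[0,0,0],"delta_rot":[0,0,0]}]'
python3 - <<'E'
from h import *
show()
for n in ["wrist"]:
    p=optics.camera_params(n); im,d=optics.grab_frame(n)
    cv2.imwrite(f"pics/{n}4.png",im[...,::-1]); np.savez(n+"4.npz",im=im,d=d,**p)
show()
E
```

```text
time_s: 4.6
ee_pos: [471.8, -75.3, 119.9]
ee_rot: [163.0, 89.7, 169.5]
force: [0.9, -0.5, -1.0]
gripper_width: 29.6
time_s: 5.02
ee_pos: [464.5, -169.8, 120.5]
ee_rot: [150.2, 89.9, 159.1]
force: [-0.8, 0.2, -1.6]
gripper_width: 29.8
time_s: 5.18
ee_pos: [464.8, -167.3, 121.2]
ee_rot: [133.7, 89.9, 142.7]
force: [-0.0, 0.5, -1.1]
gripper_width: 30.0
t 5.18 pos [ 464.8 -167.3  121.2] x [-0.002  0.001 -1.   ] jaw yaw 99.04 F [-0.   0.5 -1.1] w 30.0 q [ -21.   17.  109.    0.   54. -120.]
t 5.23 pos [ 465.  -167.3  121.5] x [-0.001  0.001 -1.   ] jaw yaw 99.08 F [ 0.2  1.3 -1.4] w 29.2 q [ -21.   17.  109.    0.   54. -120.]
```

View pics/wrist4.png

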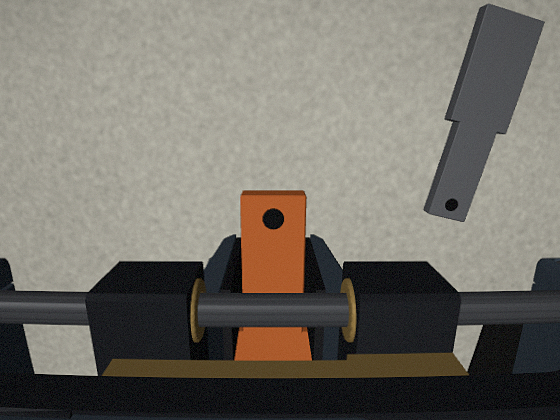

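```bash
python3 -m creep '[{"translation":[0,0,-1.5],"delta_rot":[0,0,0]},{"translation":[0,0,-2],"delta_rot":[0,0,0]},{"translation":[0,0,-2],"delta_rot":[0,0,0]},{"translation":[0,0,-1.4],"delta_rot":[0,0,0]},{"translation":[0.99,0.16,0],"delta_rot":[0,0,0]}]'
python3 -m creep '[{"translation":[1.48,0.23,0],"delta_rot":[0,0,0]},{"translation":[1.48,0.23,0],"delta_rot":[0,0,0]},{"translation":[0.99,0.16,0],"delta_rot":[0,0,0]},{"translation":[0,0,0],"delta_rot":[0,0,0]},{"translation":[0,0,0],"delta_rot":[0,0,0]}]'
python3 - <<'E'
from h import *
show()
for n in ["wrist","side"]:
    p=optics.camera_params(n); im,d=optics.grab_frame(n)
    cv2.imwrite(f"pics/{n}5.png",im[...,::-1] if n=="wrist" else cv2.resize(im[190:330,200:380,::-1],None,fx=4,fy=4)); np.savez(n+"5.npz",im=im,d=d,**p)
show()
E
```

```text
time_s: 5.65
ee_pos: [471.6, -164.7, 50.2]
ee_rot: [150.0, 89.5, 159.0]
force: [-0.4, -0.5, -1.7]
gripper_width: 29.7
time_s: 6.07
ee_pos: [515.2, -160.2, 53.3]
ee_rot: [-24.2, 90.0, -15.1]
force: [-0.4, -0.6, -1.6]
gripper_width: 29.4
t 6.07 pos [ 515.2 -160.2   53.3] x [ 0. -0. -1.] jaw yaw 99.08 F [-0.4 -0.6 -1.6] w 29.4 q [ -18.   25.  108.    0.   47. -118.]
t 6.17 pos [ 513.9 -160.4   53.1] x [-0.001  0.    -1.   ] jaw yaw 99.03 F [ 0.6 -0.6 -1.7] w 29.7 q [ -19.   25.  108.    0.   47. -118.]
```

View pics/wrist5.png

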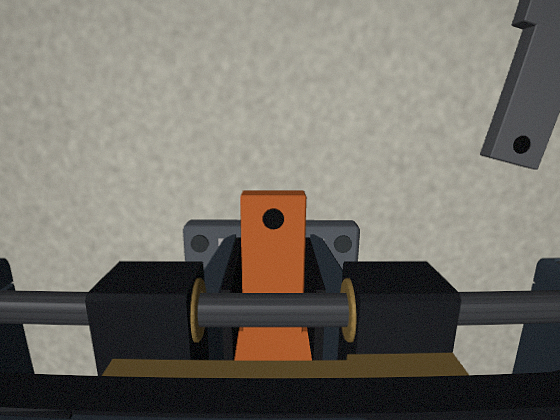

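View pics/side5.png

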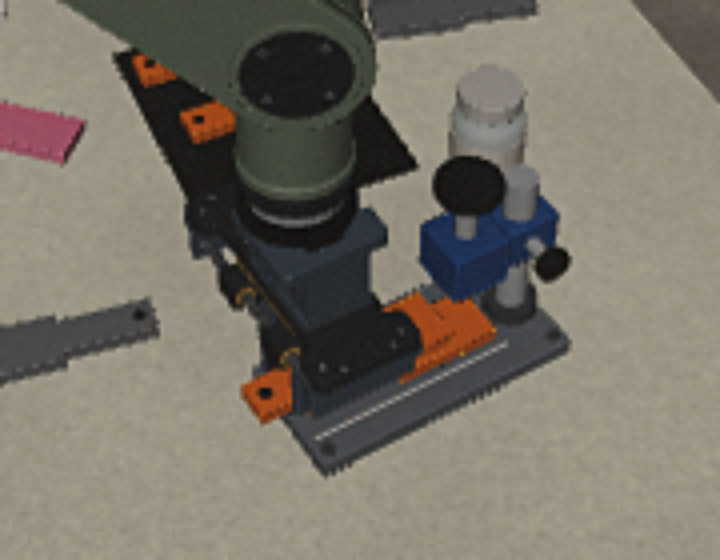

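```bash
cat > f.py <<'E'
from h import *
import sys
def base(fn):
    z=np.load(fn); p={k:z[k] for k in("mtx","k1","R","t")}; p["k1"]=float(p["k1"]); im=z["im"];d=z["d"]
    hsv=cv2.cvtColor(im,cv2.COLOR_RGB2HSV)
    dark=((hsv[...,2]<45)).astype(np.uint8); dark[:225]=0;dark[262:]=0
    for c in comps(dark,80):
        v,u=np.nonzero(c)
        if (u.max()-u.min())<30 and (v.max()-v.min())<30: print("screw",len(u),u.mean().round(1),v.mean().round(1),plane(p,[[u.mean(),v.mean()]],16).round(1))
    g=cv2.cvtColor(im,cv2.COLOR_RGB2GRAY).astype(float); g=cv2.GaussianBlur(g,(3,3),0)
    # front top edge: per-column step table->base
    for cols in (range(195,236),range(312,352)):
        e=[]
        for u in cols:
            col=g[205:235,u]; e.append((u,205.5+np.argmin(np.diff(col))))
        e=np.array(e); f=np.polyfit(e[:,0],e[:,1],1); e=e[abs(e[:,1]-np.polyval(f,e[:,0]))<2]
        f=np.polyfit(e[:,0],e[:,1],1);u0=np.mean(list(cols)); print("front edge",u0,np.polyval(f,u0).round(1),plane(p,[[u0,np.polyval(f,u0)]],16).round(1))
    for r in (236,242,248):
        row=g[r,150:400]; dd=np.diff(row); print("row",r,150.5+np.argmin(dd[:60]),150.5+190+np.argmax(dd[190:]))
    return p
p=base(sys.argv[1])
E
python3 f.py wrist5.npz
```

```text
screw 243 235.3 250.6 [[ 519.8 -180.2   16. ]]
screw 207 309.5 251.5 [[ 513.7 -138.8   16. ]]
front edge 215.0 219.5 [[ 503.5 -193.7   16. ]]
front edge 331.5 219.5 [[ 493.3 -130.3   16. ]]
row 236 182.5 359.5
row 242 183.5 358.5
row 248 183.5 358.5
```

```bash
python3 - <<'E'
from h import *
z=np.load("wrist5.npz"); p={k:z[k] for k in("mtx","k1","R","t")}; p["k1"]=float(p["k1"]); im=z["im"]
for r in (236,242,248): 
    a=plane(p,[[183.3,r],[358.7,r]],16); print(a.round(1).tolist(),a.mean(0).round(1), "w",np.linalg.norm(a[1]-a[0]).round(1))
for h,r in ((0,219.5),(16,219.5)):
    a=plane(p,[[271,r]],h); print(h,a.round(1))
a=plane(p,[[200,243.],[343,243.]],16); print("screws mid",a.mean(0),a[1]-a[0])
# held hole and tail end
print("held hole y",plane(p,[[273,218.5]],51), "end",plane(p,[[273,195]],51), plane(p,[[273,190]],39))
g=im[215:235,215].mean(1); print(g.round(0))
cv2.imwrite("pics/w5c.png",cv2.resize(im[170:290,170:370,::-1],None,fx=4,fy=4))
E
```

```text
[[515.8, -210.1, 16.0], [500.3, -113.3, 16.0]] [ 508.1 -161.7   16. ] w 98.0
[[519.4, -209.8, 16.0], [503.8, -112.5, 16.0]] [ 511.6 -161.2   16. ] w 98.5
[[523.0, -209.5, 16.0], [507.3, -111.7, 16.0]] [ 515.1 -160.6   16. ] w 99.0
0 [[ 503.2 -162.6    0. ]]
16 [[ 498.6 -163.2   16. ]]
screws mid [ 512.09826662 -160.79557943   16.        ] [-12.72569691  79.26332651   0.        ]
held hole y [[ 487.82847563 -163.88983648   51.        ]] end [[ 477.13169387 -165.61080679   51.        ]] [[ 477.3558789  -165.56069685   39.        ]]
[162. 162. 165. 175. 118.  60.  46.  56.  57.  62.  68.  77.  86.  87.
  80.  86.  86.  85.  87.  89.]
```

View pics/w5c.png

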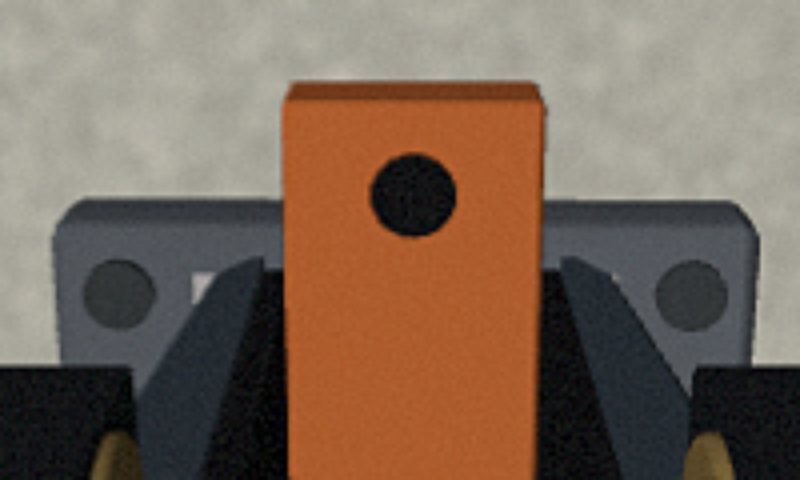

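```bash
python3 -m creep '[{"translation":[0.9,0.14,0],"delta_rot":[0,0,0]},{"translation":[1.3,0.21,0],"delta_rot":[0,0,0]},{"translation":[1.1,0.18,0],"delta_rot":[0,0,0]},{"translation":[0.75,0.12,0],"delta_rot":[0,0,0]},{"translation":[0,0,0],"delta_rot":[0,0,0]}]'
python3 -m creep '[{"translation":[0,0,-0.4],"delta_rot":[0,0,0]},{"translation":[0,0,-0.3],"delta_rot":[0,0,0]},{"translation":[0,0,-0.1],"delta_rot":[0,0,0]},{"translation":[0,0,0],"delta_rot":[0,0,0]}]'
python3 -c "
from h import *
show()"
```

```text
time_s: 6.58
ee_pos: [557.1, -154.3, 53.1]
ee_rot: [-19.2, 89.9, -10.2]
force: [-0.1, 0.2, -1.2]
gripper_width: 29.5
time_s: 6.92
ee_pos: [554.3, -154.3, 44.8]
ee_rot: [150.5, 89.9, 159.5]
force: [-0.3, 0.3, 0.1]
gripper_width: 29.4
t 6.92 pos [ 554.3 -154.3   44.8] x [-0.001  0.    -1.   ] jaw yaw 98.99 F [-0.3  0.3  0.1] w 29.4 q [ -17.   28.  103.    0.   49. -116.]
```

```bash
python3 -m creep '[{"translation":[0,0,-0.1],"delta_rot":[0,0,0]},{"translation":[0,0,0],"delta_rot":[0,0,0]}]'
python3 -m creep '[{"translation":[0,0,-0.1],"delta_rot":[0,0,0]},{"translation":[0,0,0],"delta_rot":[0,0,0]}]'
python3 - <<'E'
from h import *
show()
for n in ["wrist","side"]:
    p=optics.camera_params(n); im,d=optics.grab_frame(n)
    cv2.imwrite(f"pics/{n}6.png",im[170:320,170:370,::-1].repeat(4,0).repeat(4,1) if n=="wrist" else cv2.resize(im[190:330,200:380,::-1],None,fx=4,fy=4)); np.savez(n+"6.npz",im=im,d=d,**p)
E
```

```text
time_s: 7.08
ee_pos: [554.5, -154.3, 44.6]
ee_rot: [156.1, 90.0, 165.1]
force: [-2.7, 0.6, 3.9]
gripper_width: 29.4
time_s: 7.25
ee_pos: [554.5, -154.3, 44.5]
ee_rot: [157.3, 90.0, 166.3]
force: [-4.8, 2.0, 11.0]
gripper_width: 29.4
t 7.25 pos [ 554.5 -154.3   44.5] x [-0.  0. -1.] jaw yaw 99.0 F [-4.8  2.  11. ] w 29.4 q [ -17.   28.  103.   -0.   48. -116.]
```

View pics/wrist6.png

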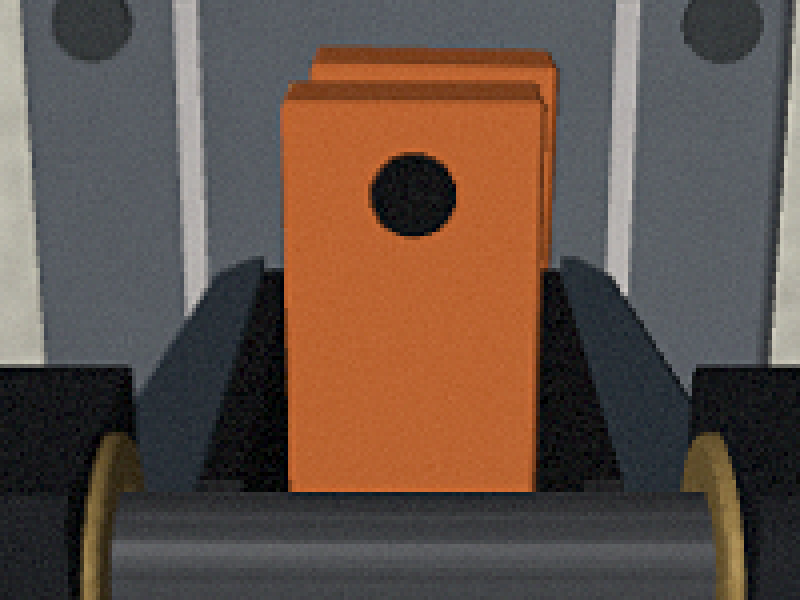

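View pics/side6.png

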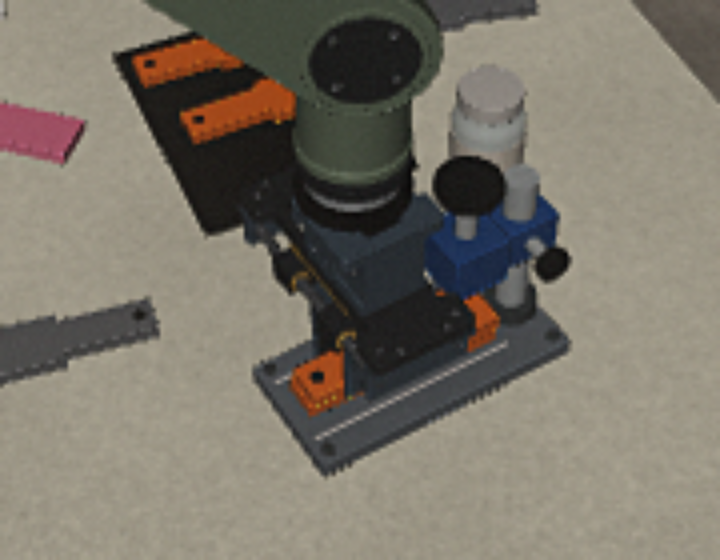

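```bash
python3 - <<'E'
from h import *
z=np.load("wrist6.npz"); p={k:z[k] for k in("mtx","k1","R","t")}; p["k1"]=float(p["k1"])
f=lambda u,v:[170+u/4-.5,170+v/4-.5]
ax=np.array([.9877,.1564]); la=np.array([-.1564,.9877])
o=None
for n,uv,h in (("scr L",f(92,22),16),("scr R",f(722,22),16),("line L",f(186,110),16),("line R",f(626,110),16),("mine L",f(283,99),40.5),("mine R",f(541,99),40.5),("low L",f(313,64),28),("low R",f(555,64),28)):
    X=plane(p,[uv],h)[0,:2]; r=X-np.array([646.4,-139.7]); print(n,X.round(1),"along",(r@ax).round(1),"lat",(r@la).round(1))
E
```

```text
scr L [ 518.3 -200.9] along -136.1 lat -40.4
scr R [ 505.7 -121.6] along -136.1 lat 39.9
line L [ 527.8 -187.7] along -124.6 lat -28.8
line R [ 518.9 -131.5] along -124.6 lat 28.1
mine L [ 518.8 -174.1] along -131.4 lat -14.1
mine R [ 514.3 -145.6] along -131.4 lat 14.8
low L [ 516.9 -171.8] along -133.0 lat -11.5
low R [ 512.3 -143.2] along -133.0 lat 17.5
```

```bash
python3 -m creep '[{"translation":[0,0,0.15],"delta_rot":[0,0,0]},{"translation":[0,0,0],"delta_rot":[0,0,0]}]'
python3 -m creep '[{"translation":[0,0,0],"delta_rot":[0,0,0]},{"translation":[0,0,0],"delta_rot":[0,0,0]},{"translation":[0,0,0],"delta_rot":[0,0,0]},{"translation":[0,0,0],"delta_rot":[0,0,0]}]' 0.3
python3 -m creep '[{"translation":[0,0,1],"delta_rot":[0,0,0]},{"translation":[-0.5,-0.08,2],"delta_rot":[0,0,0]},{"translation":[-1.98,-0.31,3],"delta_rot":[0,0,0]},{"translation":[-2,-0.31,3],"delta_rot":[0,0,0]},{"translation":[-1,-0.16,2],"delta_rot":[0,0,0]}]'
python3 -m creep '[{"translation":[0,0,0],"delta_rot":[0,0,0]},{"translation":[0,0,0],"delta_rot":[0,0,0]}]'
python3 - <<'E'
from h import *
show()
for n in ["wrist","side"]:
    p=optics.camera_params(n); im,d=optics.grab_frame(n)
    cv2.imwrite(f"pics/{n}7.png",im[...,::-1] if n=="wrist" else cv2.resize(im[190:330,200:380,::-1],None,fx=4,fy=4)); np.savez(n+"7.npz",im=im,d=d,**p)
E
```

```text
time_s: 7.52
ee_pos: [555.2, -154.5, 44.8]
ee_rot: [-22.2, 89.9, -13.2]
force: [0.4, 0.5, -1.1]
gripper_width: 29.6
time_s: 7.85
ee_pos: [555.1, -154.4, 44.3]
ee_rot: [130.4, 90.0, 139.4]
force: [-0.2, 0.9, -0.1]
gripper_width: 53.4
time_s: 8.27
ee_pos: [499.2, -163.2, 157.4]
ee_rot: [-37.4, 89.9, -28.4]
force: [0.8, 0.5, -0.4]
gripper_width: 59.1
time_s: 8.43
ee_pos: [500.9, -163.3, 156.3]
ee_rot: [-25.4, 89.8, -16.4]
force: [0.5, -0.4, 0.2]
gripper_width: 59.1
t 8.43 pos [ 500.9 -163.3  156.3] x [ 0.004 -0.001 -1.   ] jaw yaw 98.97 F [ 0.5 -0.4  0.2] w 59.1 q [ -19.   17.  102.    0.   60. -118.]
```

View pics/wrist7.png

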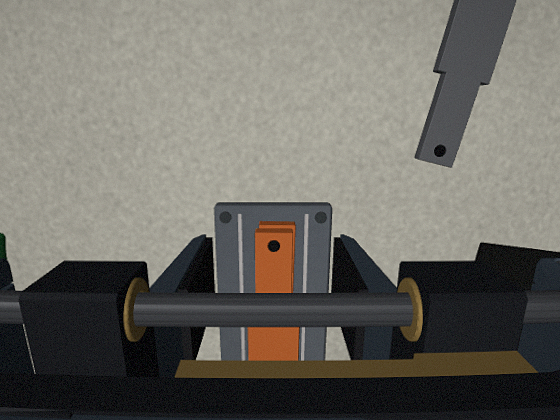

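View pics/side7.png

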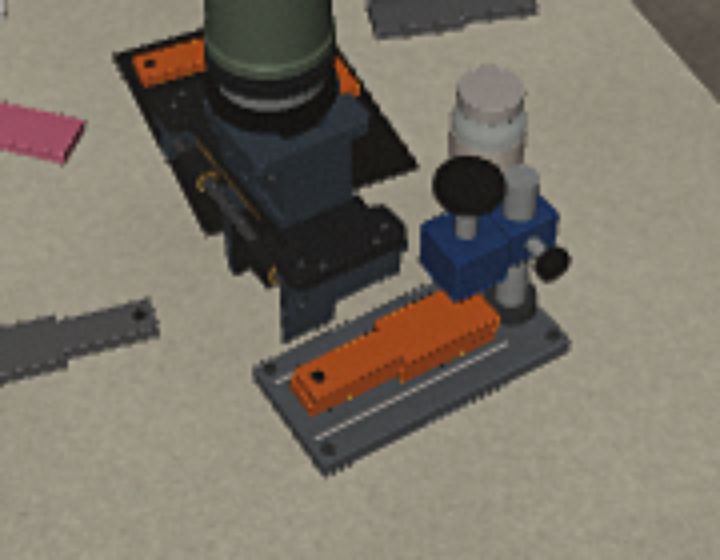

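The side view shows the second shim flat on the first with its tail to the front. Now for the next shim, at tail (565,142).

```bash
python3 -m creep '[{"translation":[0.3,2,0],"delta_rot":[0,0,-0.01]},{"translation":[0.75,3.5,0],"delta_rot":[0,0,-0.01]},{"translation":[0.75,3.8,0],"delta_rot":[0,0,-0.01]},{"translation":[0.75,3.8,0],"delta_rot":[0,0,-0.01]},{"translation":[0.8,3.8,0],"delta_rot":[0,0,-0.01]}]'
python3 -m creep '[{"translation":[0.8,3.8,-0.5],"delta_rot":[0,0,-0.01]},{"translation":[0.8,3.5,-0.5],"delta_rot":[0,0,-0.01]},{"translation":[0.8,3.2,-0.8],"delta_rot":[0,0,-0.012]},{"translation":[0.6,2.2,-0.5],"delta_rot":[0,0,0]},{"translation":[0.4,1,-0.5],"delta_rot":[0,0,0]}]'
python3 -m creep '[{"translation":[0,0,0],"delta_rot":[0,0,0]},{"translation":[0,0,0],"delta_rot":[0,0,0]}]'
python3 - <<'E'
from h import *
show()
p=optics.camera_params("wrist"); im,d=optics.grab_frame("wrist")
cv2.imwrite("pics/w8.png",im[...,::-1]); np.savez("w8.npz",im=im,d=d,**p)
for c in comps(orange(im),300):
    v,u=np.nonzero(c); uv=np.c_[u,v]
    P=plane(p,uv,18)[:,:2]
    try: print(uv.mean(0).round(),"tail",*[np.round(a,1) for a in tailpose(P)])
    except Exception as e: print(uv.mean(0),e)
show()
E
```

```text
time_s: 8.95
ee_pos: [533.6, 7.9, 152.8]
ee_rot: [170.3, 89.8, 176.4]
force: [0.4, -0.2, -0.3]
gripper_width: 59.4
time_s: 9.37
ee_pos: [567.8, 146.4, 124.2]
ee_rot: [170.0, 89.8, 174.5]
force: [0.8, -0.3, 0.2]
gripper_width: 59.1
time_s: 9.53
ee_pos: [567.3, 142.6, 125.1]
ee_rot: [-160.0, 89.8, -155.6]
force: [0.1, -0.5, -0.3]
gripper_width: 59.3
t 9.53 pos [567.3 142.6 125.1] x [-0.003 -0.001 -1.   ] jaw yaw 94.36 F [ 0.1 -0.5 -0.3] w 59.3 q [ 13.  24.  97.  -0.  59. -81.]
[385. 212.] tail [549.6 224.6] 1.4 32.3 28
[274. 235.] tail [565.9 144.4] 4.6 29.7 28
[273. 337.] tail [672.6 139.1] -83.2 19.3 20
t 9.58 pos [567.4 142.  125.7] x [-0.002 -0.001 -1.   ] jaw yaw 94.29 F [0.6 0.4 0.6] w 59.7 q [ 13.  24.  97.  -0.  59. -81.]
```

View pics/w8.png

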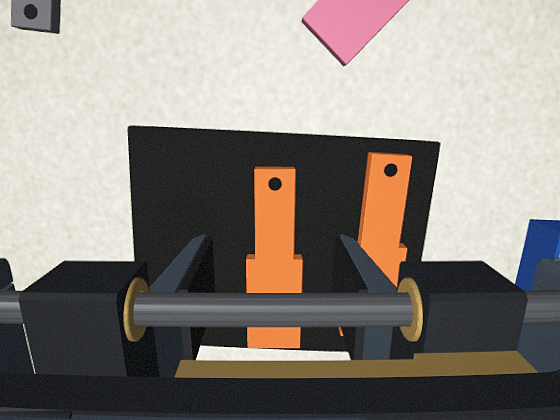

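```bash
python3 -m creep '[{"translation":[0.2,0.13,-2.5],"delta_rot":[0,0,0]},{"translation":[0,0,-2.5],"delta_rot":[0,0,0]},{"translation":[0,0,-2.5],"delta_rot":[0,0,0]},{"translation":[0,0,-2],"delta_rot":[0,0,0]},{"translation":[0,0,-0.7],"delta_rot":[0,0,0]}]' 0.3 40
python3 -m creep '[{"translation":[0,0,0],"delta_rot":[0,0,0]},{"translation":[0,0,0],"delta_rot":[0,0,0]}]'
python3 -c "
from h import *
show()"
```

```text
time_s: 10.0
ee_pos: [567.8, 142.1, 22.1]
ee_rot: [-168.3, 89.7, -164.1]
force: [-0.7, 0.1, -0.1]
gripper_width: 59.3
time_s: 10.17
ee_pos: [570.4, 143.5, 25.3]
ee_rot: [4.7, 89.9, 9.0]
force: [-0.0, 0.1, 0.1]
gripper_width: 59.2
t 10.17 pos [570.4 143.5  25.3] x [ 0.001  0.    -1.   ] jaw yaw 94.23 F [-0.   0.1  0.1] w 59.2 q [ 13.  31. 103.  -0.  47. -81.]
```

```bash
python3 -m creep '[{"translation":[0,0,-0.2],"delta_rot":[0,0,0]},{"translation":[0,0,0],"delta_rot":[0,0,0]},{"translation":[0,0,0],"delta_rot":[0,0,0]},{"translation":[0,0,0],"delta_rot":[0,0,0]},{"translation":[0,0,0],"delta_rot":[0,0,0]}]' -1 40
python3 -m creep '[{"translation":[0,0,0],"delta_rot":[0,0,0]},{"translation":[0,0,0.3],"delta_rot":[0,0,0]},{"translation":[0,0,1.2],"delta_rot":[0,0,0]},{"translation":[0,0,2.5],"delta_rot":[0,0,0]},{"translation":[0,0,3],"delta_rot":[0,0,0]}]'
python3 -m creep '[{"translation":[0,0,2],"delta_rot":[0,0,0]},{"translation":[0,0,1],"delta_rot":[0,0,0]},{"translation":[0,0,0],"delta_rot":[0,0,0]}]'
python3 -c "
from h import *
show()"
```

```text
time_s: 10.58
ee_pos: [570.1, 144.4, 23.1]
ee_rot: [5.5, 89.9, 9.8]
force: [-1.3, -1.7, 2.0]
gripper_width: 30.0
time_s: 11.0
ee_pos: [568.0, 144.1, 91.3]
ee_rot: [-172.9, 89.7, -168.6]
force: [1.0, 0.5, -1.5]
gripper_width: 30.1
time_s: 11.25
ee_pos: [571.1, 144.7, 124.8]
ee_rot: [10.5, 89.7, 14.8]
force: [0.6, 0.6, -1.0]
gripper_width: 30.0
t 11.25 pos [571.1 144.7 124.8] x [ 0.005  0.001 -1.   ] jaw yaw 94.31 F [ 0.6  0.6 -1. ] w 30.0 q [ 13.  24.  97.   0.  59. -81.]
```

```bash
python3 -m creep '[{"translation":[-2,-1.5,0],"delta_rot":[0,0,0.01]},{"translation":[-2.2,-3,0],"delta_rot":[0,0,0.01]},{"translation":[-2,-3.5,0],"delta_rot":[0,0,0.01]},{"translation":[-1.5,-3.7,0],"delta_rot":[0,0,0.01]},{"translation":[-1,-3.8,0],"delta_rot":[0,0,0.01]}]'
python3 -m creep '[{"translation":[-0.65,-3.8,0],"delta_rot":[0,0,0.01]},{"translation":[-0.5,-3.8,0],"delta_rot":[0,0,0.01]},{"translation":[-0.5,-3.6,0],"delta_rot":[0,0,0.012]},{"translation":[0,-2.8,0],"delta_rot":[0,0,0]},{"translation":[0,-1.7,0],"delta_rot":[0,0,0]}]'
python3 -m creep '[{"translation":[0,0,0],"delta_rot":[0,0,0]},{"translation":[0,0,-1.5],"delta_rot":[0,0,0]},{"translation":[0,0,-2],"delta_rot":[0,0,0]},{"translation":[0,0,-1.7],"delta_rot":[0,0,0]},{"translation":[0,0,-0.8],"delta_rot":[0,0,0]}]'
python3 -m creep '[{"translation":[0,0,0],"delta_rot":[0,0,0]},{"translation":[0,0,0],"delta_rot":[0,0,0]},{"translation":[0,0,0],"delta_rot":[0,0,0]}]'
python3 -c "
from h import *
show()"
```

```text
time_s: 11.67
ee_pos: [479.4, -11.4, 120.6]
ee_rot: [168.9, 89.7, 176.2]
force: [0.4, -0.2, -1.6]
gripper_width: 29.5
time_s: 12.08
ee_pos: [464.8, -170.1, 120.9]
ee_rot: [162.7, 89.8, 171.6]
force: [0.2, -0.1, -1.4]
gripper_width: 29.8
time_s: 12.5
ee_pos: [464.1, -165.9, 59.5]
ee_rot: [145.9, 89.6, 154.9]
force: [-1.1, 0.1, -0.6]
gripper_width: 29.5
time_s: 12.75
ee_pos: [466.9, -167.4, 63.0]
ee_rot: [-20.1, 89.9, -11.1]
force: [-0.8, 0.3, -0.4]
gripper_width: 30.0
t 12.75 pos [ 466.9 -167.4   63. ] x [ 0.001 -0.    -1.   ] jaw yaw 99.03 F [-0.8  0.3 -0.4] w 30.0 q [ -21.   21.  113.    0.   46. -120.]
```

```bash
python3 -m creep '[{"translation":[0.99,0.16,0],"delta_rot":[0,0,0]},{"translation":[1.48,0.23,0],"delta_rot":[0,0,0]},{"translation":[1.48,0.23,0],"delta_rot":[0,0,0]},{"translation":[0.99,0.16,0],"delta_rot":[0,0,0]},{"translation":[0,0,0],"delta_rot":[0,0,0]}]'
python3 -m creep '[{"translation":[0,0,0],"delta_rot":[0,0,0]},{"translation":[0,0,0],"delta_rot":[0,0,0]}]'
python3 - <<'E'
from h import *
show()
for n in ["wrist","side"]:
    p=optics.camera_params(n); im,d=optics.grab_frame(n)
    cv2.imwrite(f"pics/{n}9.png",im[170:320,170:370,::-1].repeat(4,0).repeat(4,1) if n=="wrist" else cv2.resize(im[190:330,200:380,::-1],None,fx=4,fy=4)); np.savez(n+"9.npz",im=im,d=d,**p)
show()
E
```

```text
time_s: 13.17
ee_pos: [518.9, -159.9, 63.3]
ee_rot: [-22.8, 89.8, -13.7]
force: [0.2, -0.3, -1.1]
gripper_width: 29.3
time_s: 13.33
ee_pos: [515.0, -159.7, 62.4]
ee_rot: [154.9, 89.9, 163.9]
force: [-0.3, 0.2, -1.3]
gripper_width: 29.4
t 13.33 pos [ 515.  -159.7   62.4] x [-0.001  0.    -1.   ] jaw yaw 99.01 F [-0.3  0.2 -1.3] w 29.4 q [ -18.   24.  107.   -0.   49. -117.]
t 13.43 pos [ 514.8 -159.8   62.4] x [-0.001  0.    -1.   ] jaw yaw 98.98 F [-0.5 -0.4 -1.3] w 29.5 q [ -18.   24.  107.    0.   49. -117.]
```

View pics/wrist9.png

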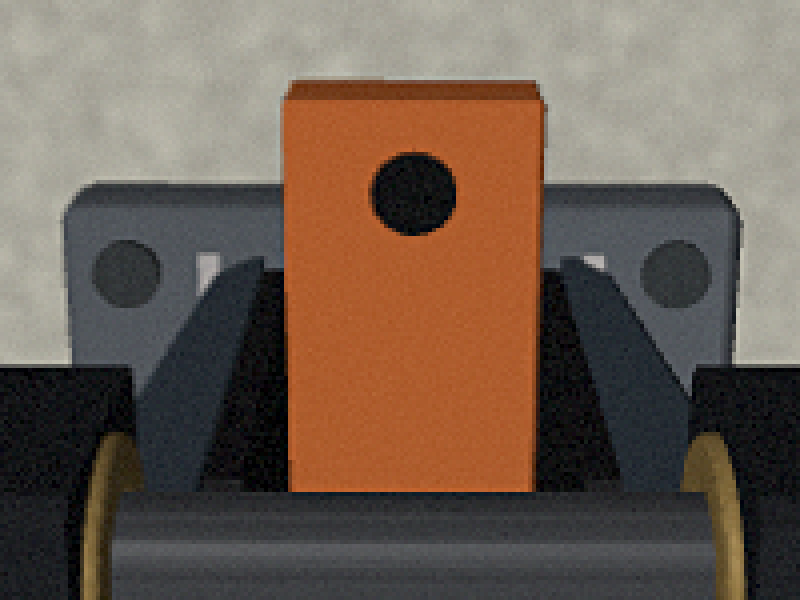

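View pics/side9.png

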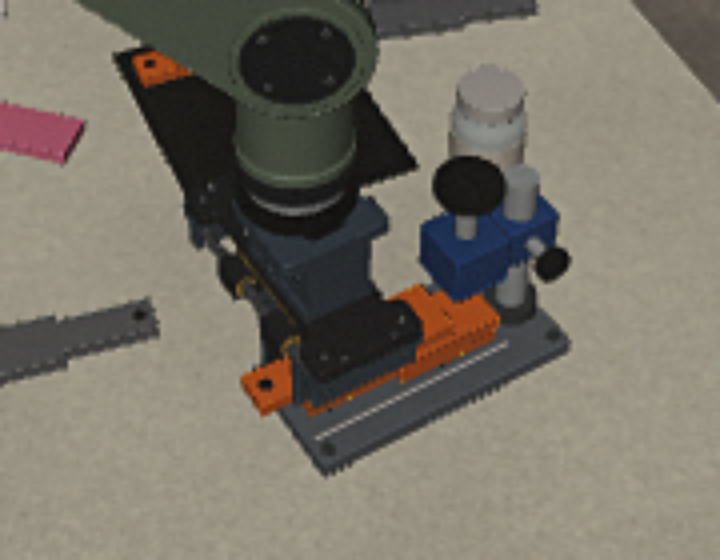

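```bash
python3 -m creep '[{"translation":[0.9,0.11,0],"delta_rot":[0,0,0]},{"translation":[1.3,0.18,0],"delta_rot":[0,0,0]},{"translation":[1.1,0.15,0],"delta_rot":[0,0,0]},{"translation":[0.78,0.1,0],"delta_rot":[0,0,0]},{"translation":[0,0,0],"delta_rot":[0,0,0]}]'
python3 -m creep '[{"translation":[0,0,0],"delta_rot":[0,0,0]},{"translation":[0,0,-0.3],"delta_rot":[0,0,0]},{"translation":[0,0,-0.1],"delta_rot":[0,0,0]},{"translation":[0,0,-0.1],"delta_rot":[0,0,0]},{"translation":[0,0,0],"delta_rot":[0,0,0]}]'
python3 -c "
from h import *
show()"
```

```text
time_s: 13.85
ee_pos: [558.7, -154.4, 62.6]
ee_rot: [-18.7, 89.9, -9.7]
force: [0.5, 0.0, -1.3]
gripper_width: 29.9
time_s: 14.27
ee_pos: [555.9, -154.4, 57.3]
ee_rot: [150.1, 89.9, 159.1]
force: [-0.4, 0.6, -0.1]
gripper_width: 29.6
t 14.27 pos [ 555.9 -154.4   57.3] x [-0.001  0.    -1.   ] jaw yaw 98.99 F [-0.4  0.6 -0.1] w 29.6 q [ -17.   27.  102.    0.   50. -116.]
```

```bash
python3 -m creep '[{"translation":[0,0,-0.1],"delta_rot":[0,0,0]},{"translation":[0,0,0],"delta_rot":[0,0,0]}]'
python3 - <<'E'
from h import *
show()
for n in ["wrist"]:
    p=optics.camera_params(n); im,d=optics.grab_frame(n)
    cv2.imwrite(f"pics/{n}10.png",im[150:300,170:370,::-1].repeat(4,0).repeat(4,1)); np.savez(n+"10.npz",im=im,d=d,**p)
E
```

```text
time_s: 14.43
ee_pos: [556.2, -154.5, 57.1]
ee_rot: [157.7, 90.0, 166.7]
force: [-2.9, 0.7, 4.2]
gripper_width: 29.7
t 14.43 pos [ 556.2 -154.5   57.1] x [-0.  0. -1.] jaw yaw 99.0 F [-2.9  0.7  4.2] w 29.7 q [ -17.   27.  102.   -0.   50. -116.]
```

View pics/wrist10.png

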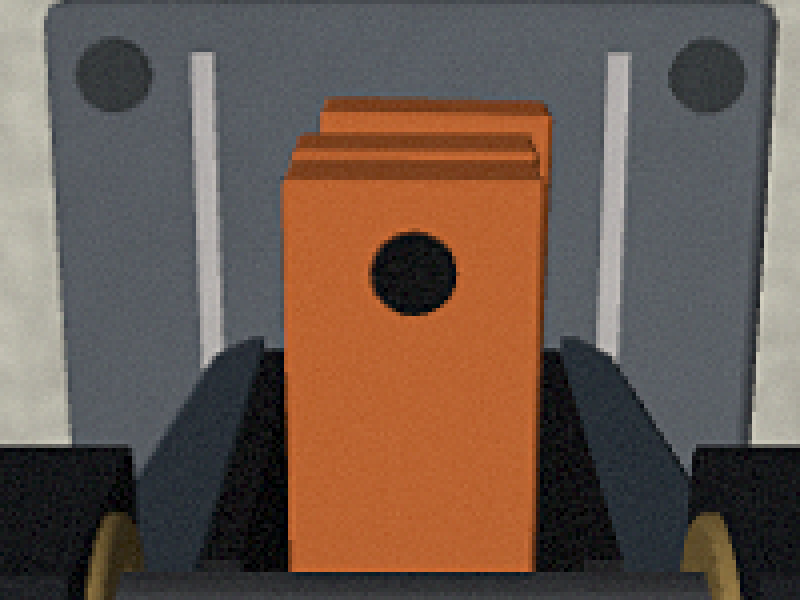

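The third shim's tail end, top edge at (412,178) in the crop, lines up within 1–2 mm of the second. The shims sit centred between the lane lines. Releasing.

```bash
python3 -m creep '[{"translation":[0,0,0.05],"delta_rot":[0,0,0]},{"translation":[0,0,0],"delta_rot":[0,0,0]},{"translation":[0,0,0],"delta_rot":[0,0,0]},{"translation":[0,0,0],"delta_rot":[0,0,0]},{"translation":[0,0,0],"delta_rot":[0,0,0]}]' 0.3
python3 -m creep '[{"translation":[0,0,1],"delta_rot":[0,0,0]},{"translation":[-0.5,-0.08,2],"delta_rot":[0,0,0]},{"translation":[-1.98,-0.31,3],"delta_rot":[0,0,0]},{"translation":[-2,-0.31,3],"delta_rot":[0,0,0]},{"translation":[-1,-0.16,3],"delta_rot":[0,0,0]}]'
python3 -m creep '[{"translation":[0,0,3],"delta_rot":[0,0,0]},{"translation":[0,0,3],"delta_rot":[0,0,0]},{"translation":[0,0,0],"delta_rot":[0,0,0]},{"translation":[0,0,0],"delta_rot":[0,0,0]}]' -1 30
python3 - <<'E'
from h import *
show()
for n in ["wrist","side","scene"]:
    p=optics.camera_params(n); im,d=optics.grab_frame(n)
    a={"wrist":im,"side":im[190:330,200:380],"scene":im[190:310,180:360]}[n][...,::-1]
    cv2.imwrite(f"pics/{n}11.png",a if n=="wrist" else cv2.resize(a,None,fx=4,fy=4)); np.savez(n+"11.npz",im=im,d=d,**p)
show()
E
```

```text
time_s: 14.9
ee_pos: [556.6, -154.4, 56.8]
ee_rot: [92.1, 90.0, 101.1]
force: [-1.1, 0.5, 0.5]
gripper_width: 58.4
time_s: 15.32
ee_pos: [499.4, -162.9, 178.5]
ee_rot: [158.6, 89.9, 167.5]
force: [0.5, 0.4, -0.4]
gripper_width: 59.3
time_s: 15.65
ee_pos: [502.6, -163.4, 239.6]
ee_rot: [-27.0, 89.7, -18.0]
force: [0.0, -0.2, -0.1]
gripper_width: 35.4
t 15.65 pos [ 502.6 -163.4  239.6] x [ 0.005 -0.002 -1.   ] jaw yaw 99.0 F [ 0.  -0.2 -0.1] w 35.4 q [ -19.   14.   95.    0.   71. -118.]
t 15.8 pos [ 501.  -162.7  235.9] x [-0.002  0.001 -1.   ] jaw yaw 99.0 F [-0.2 -0.4  0.7] w 23.4 q [ -19.   14.   95.    0.   71. -118.]
```

View pics/wrist11.png

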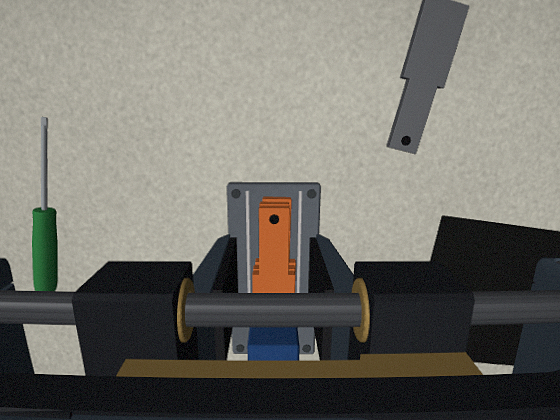

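View pics/side11.png

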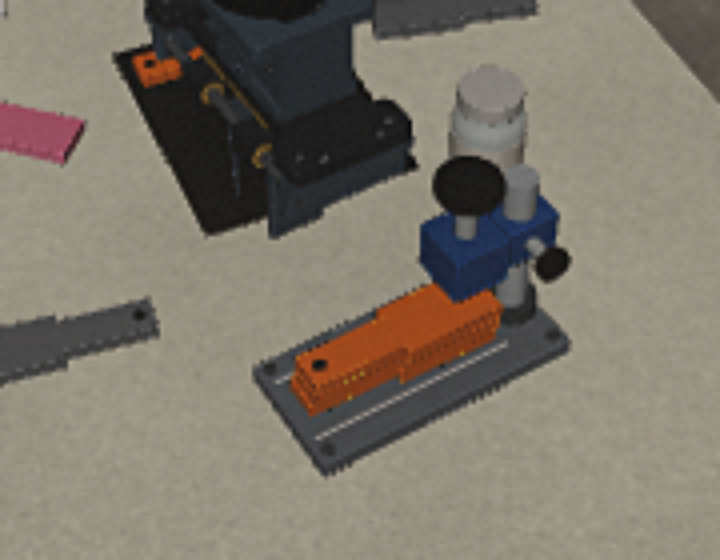

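View pics/scene11.png

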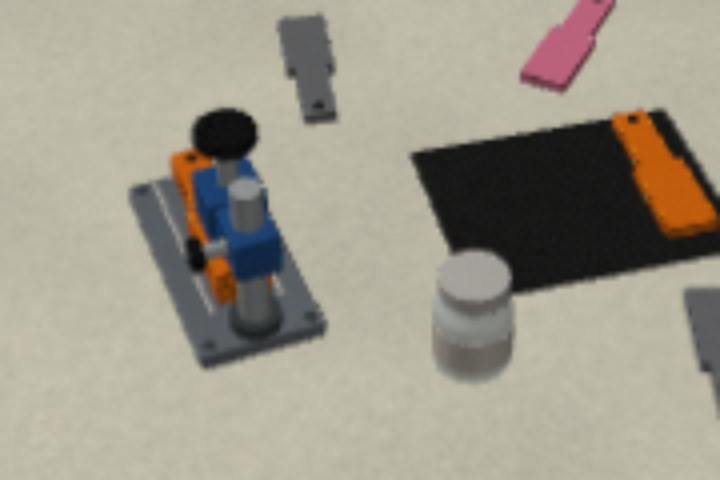

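```bash
python3 -m creep '[{"translation":[2,0.3,0],"delta_rot":[0,0,0]},{"translation":[3.5,0.55,0],"delta_rot":[0,0,0]},{"translation":[3.7,0.6,0],"delta_rot":[0,0,0]},{"translation":[3.3,0.5,0],"delta_rot":[0,0,0]},{"translation":[2,0.3,0],"delta_rot":[0,0,0]}]' -1 30
python3 -m creep '[{"translation":[0,0,0],"delta_rot":[0,0,0]},{"translation":[0,0,-1],"delta_rot":[0,0,0]},{"translation":[0,0,-1.7],"delta_rot":[0,0,0]},{"translation":[0,0,-0.8],"delta_rot":[0,0,0]},{"translation":[0,0,0],"delta_rot":[0,0,0]}]'
python3 -m creep '[{"translation":[0,0,0],"delta_rot":[0,0,0]},{"translation":[0,0,0],"delta_rot":[0,0,0]}]'
python3 - <<'E'
from h import *
show()
for n in ["side","scene"]:
    p=optics.camera_params(n); im,d=optics.grab_frame(n)
    a={"side":im[180:320,200:380],"scene":im[150:290,150:330]}[n][...,::-1]
    cv2.imwrite(f"pics/{n}12.png",cv2.resize(a,None,fx=4,fy=4)); np.savez(n+"12.npz",im=im,d=d,**p)
show()
E
```

```text
time_s: 16.22
ee_pos: [649.1, -139.6, 234.4]
ee_rot: [142.5, 89.9, 151.6]
force: [0.4, -0.2, 0.6]
gripper_width: 0.9
time_s: 16.63
ee_pos: [643.9, -140.3, 198.6]
ee_rot: [158.0, 89.6, 167.0]
force: [-0.0, 0.7, 0.4]
gripper_width: 0.4
time_s: 16.8
ee_pos: [646.5, -140.8, 202.6]
ee_rot: [-19.7, 90.0, -10.7]
force: [-0.2, -0.4, 0.2]
gripper_width: 0.0
t 16.8 pos [ 646.5 -140.8  202.6] x [ 0.001 -0.    -1.   ] jaw yaw 98.98 F [-0.2 -0.4  0.2] w 0.0 q [ -13.   27.   80.    0.   73. -112.]
t 16.9 pos [ 646.9 -140.8  203.1] x [ 0.002 -0.    -1.   ] jaw yaw 98.99 F [-0.   0.4  0.4] w 0.7 q [ -13.   27.   80.    0.   73. -112.]
```

View pics/side12.png

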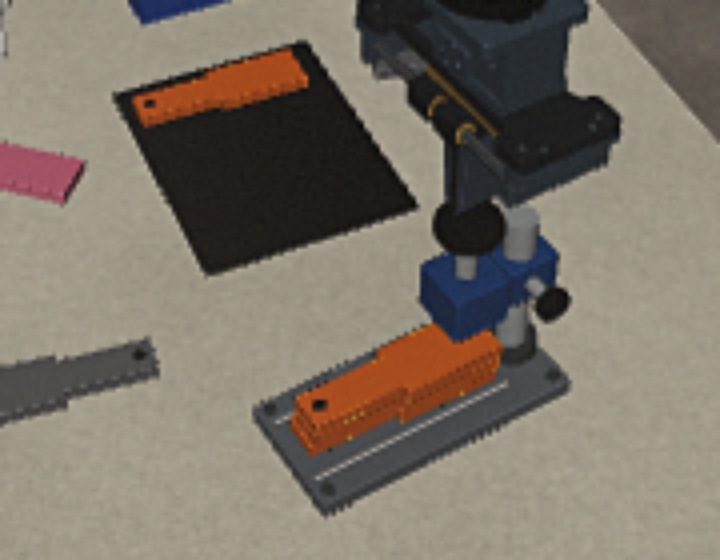

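View pics/scene12.png

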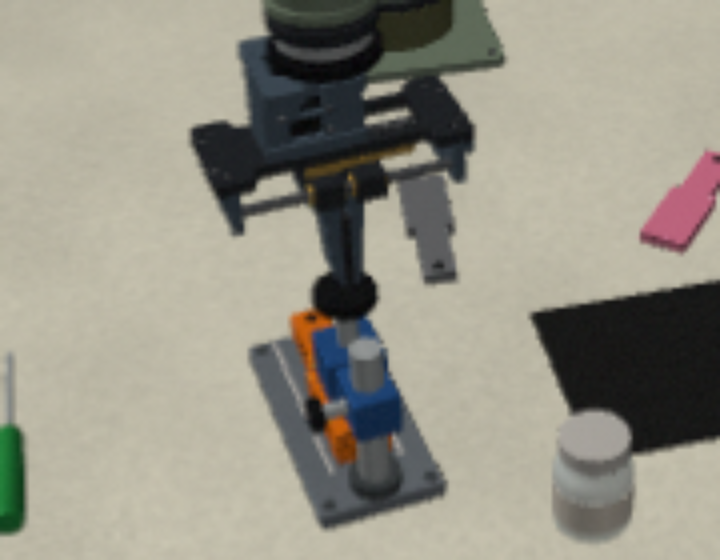

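The closed tips stand over the knob in both views (side crop (468,228), scene crop (343,293)). Pressing slowly.

```bash
python3 -m creep '[{"translation":[0,0,-0.7],"delta_rot":[0,0,0]},{"translation":[0,0,-0.7],"delta_rot":[0,0,0]},{"translation":[0,0,-0.2],"delta_rot":[0,0,0]},{"translation":[0,0,0],"delta_rot":[0,0,0]}]'
for i in 1; do python3 -m creep '[{"translation":[0,0,-0.2],"delta_rot":[0,0,0]},{"translation":[0,0,-0.2],"delta_rot":[0,0,0]},{"translation":[0,0,0],"delta_rot":[0,0,0]}]'; done
python3 -m creep '[{"translation":[0,0,-0.2],"delta_rot":[0,0,0]},{"translation":[0,0,-0.2],"delta_rot":[0,0,0]},{"translation":[0,0,0],"delta_rot":[0,0,0]}]'
python3 -m creep '[{"translation":[0,0,-0.2],"delta_rot":[0,0,0]},{"translation":[0,0,-0.2],"delta_rot":[0,0,0]},{"translation":[0,0,0],"delta_rot":[0,0,0]}]'
```

```text
time_s: 17.23
ee_pos: [646.2, -140.4, 185.2]
ee_rot: [156.9, 89.9, 165.9]
force: [-1.8, -0.7, 2.2]
gripper_width: 0.2
time_s: 17.48
ee_pos: [646.3, -140.5, 181.9]
ee_rot: [156.2, 89.9, 165.2]
force: [-2.0, 0.7, 3.6]
gripper_width: 0.3
time_s: 17.73
ee_pos: [646.5, -140.5, 177.7]
ee_rot: [151.0, 90.0, 160.0]
force: [-2.5, 0.5, 4.0]
gripper_width: 0.2
time_s: 17.98
ee_pos: [646.6, -140.5, 173.6]
ee_rot: [150.4, 90.0, 159.4]
force: [-2.8, 0.5, 3.1]
gripper_width: 0.6
```

```bash
python3 -m creep '[{"translation":[0,0,-0.2],"delta_rot":[0,0,0]},{"translation":[0,0,-0.2],"delta_rot":[0,0,0]},{"translation":[0,0,0],"delta_rot":[0,0,0]}]'
python3 -m creep '[{"translation":[0,0,-0.1],"delta_rot":[0,0,0]},{"translation":[0,0,-0.1],"delta_rot":[0,0,0]},{"translation":[0,0,0],"delta_rot":[0,0,0]}]'
python3 -m creep '[{"translation":[0,0,-0.1],"delta_rot":[0,0,0]},{"translation":[0,0,0],"delta_rot":[0,0,0]}]'
python3 -m creep '[{"translation":[0,0,-0.1],"delta_rot":[0,0,0]},{"translation":[0,0,0],"delta_rot":[0,0,0]}]'
python3 -m creep '[{"translation":[0,0,-0.1],"delta_rot":[0,0,0]},{"translation":[0,0,0],"delta_rot":[0,0,0]}]'
```

```text
time_s: 18.23
ee_pos: [646.7, -140.5, 169.6]
ee_rot: [137.0, 90.0, 146.0]
force: [-3.5, 0.1, 4.3]
gripper_width: 0.5
time_s: 18.48
ee_pos: [646.7, -140.5, 167.9]
ee_rot: [104.7, 90.0, 113.7]
force: [-1.9, -0.4, 4.6]
gripper_width: 0.6
time_s: 18.65
ee_pos: [646.7, -140.5, 167.0]
ee_rot: [102.5, 90.0, 111.5]
force: [-2.3, 0.6, 4.2]
gripper_width: 0.7
time_s: 18.82
ee_pos: [646.7, -140.5, 166.3]
ee_rot: [17.0, 90.0, 26.0]
force: [-3.7, 0.4, 6.2]
gripper_width: 0.7
time_s: 18.98
ee_pos: [646.7, -140.5, 166.3]
ee_rot: [-16.8, 90.0, -7.8]
force: [-5.0, 0.9, 9.6]
gripper_width: 0.5
```

```bash
python3 -m creep '[{"translation":[0,0,-0.1],"delta_rot":[0,0,0]},{"translation":[0,0,0],"delta_rot":[0,0,0]}]'
python3 -m creep '[{"translation":[0,0,-0.05],"delta_rot":[0,0,0]},{"translation":[0,0,0],"delta_rot":[0,0,0]},{"translation":[0,0,0],"delta_rot":[0,0,0]}]'
python3 -m creep '[{"translation":[0,0,0],"delta_rot":[0,0,0]},{"translation":[0,0,0],"delta_rot":[0,0,0]},{"translation":[0,0,0],"delta_rot":[0,0,0]}]'
python3 - <<'E'
from h import *
for n in ["side","scene"]:
    p=optics.camera_params(n); im,d=optics.grab_frame(n)
    a={"side":im[180:320,200:380],"scene":im[150:290,150:330]}[n][...,::-1]
    cv2.imwrite(f"pics/{n}13.png",cv2.resize(a,None,fx=4,fy=4))
    cv2.imwrite(f"pics/{n}13full.png",im[...,::-1])
show()
E
```

```text
time_s: 19.15
ee_pos: [646.7, -140.5, 166.3]
ee_rot: [-21.3, 89.9, -12.3]
force: [-6.0, 1.0, 13.0]
gripper_width: 0.7
time_s: 19.4
ee_pos: [646.7, -140.5, 166.2]
ee_rot: [-20.4, 89.9, -11.4]
force: [-5.3, 1.1, 14.0]
gripper_width: 0.6
time_s: 19.65
ee_pos: [646.7, -140.5, 166.3]
ee_rot: [-20.8, 89.9, -11.8]
force: [-6.5, 1.4, 15.6]
gripper_width: 0.4
t 19.75 pos [ 646.7 -140.5  166.2] x [ 0.002 -0.    -1.   ] jaw yaw 99.0 F [-5.8  1.6 14.9] w 0.4 q [ -13.   28.   83.    0.   69. -112.]
```

View pics/side13.png

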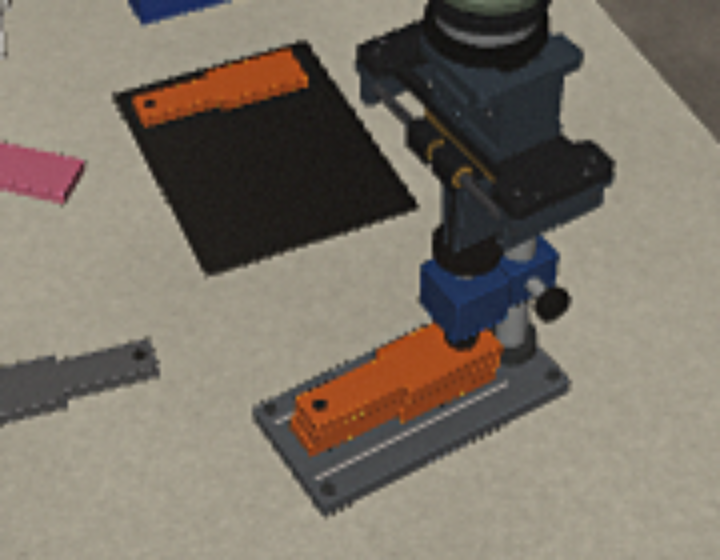

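View pics/scene13full.png

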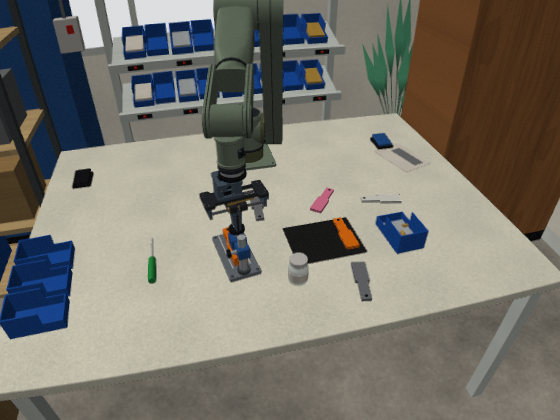

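The side crop shows the foot down on the pack at (460,340). The spare shim is on the mat and the bin, driver and jar have not moved. I'll press slightly firmer, then hand in.

```bash
python3 -m creep '[{"translation":[0,0,-0.1],"delta_rot":[0,0,0]},{"translation":[0,0,0],"delta_rot":[0,0,0]},{"translation":[0,0,0],"delta_rot":[0,0,0]},{"translation":[0,0,0],"delta_rot":[0,0,0]},{"translation":[0,0,0],"delta_rot":[0,0,0]}]'
python3 -m creep '[{"translation":[0,0,0],"delta_rot":[0,0,0]},{"translation":[0,0,0],"delta_rot":[0,0,0]},{"translation":[0,0,0],"delta_rot":[0,0,0]}]'
```

```text
time_s: 20.17
ee_pos: [646.7, -140.5, 166.2]
ee_rot: [-20.7, 89.9, -11.7]
force: [-7.8, 1.7, 18.8]
gripper_width: 0.2
time_s: 20.42
ee_pos: [646.7, -140.5, 166.2]
ee_rot: [-20.7, 89.9, -11.7]
force: [-7.6, 2.5, 18.9]
gripper_width: 0.7
```

```bash
python3 -c "
from workcell import env
print(env.job_done())"
```

```text
the job is handed in; nothing more can be done
None
```

I slid two orange shims from the mat onto the one already in the press, making a pack of three. I then pressed the knob down with closed fingers and handed the job in while holding it, at about 20.4 s.

- **Number of shims:** the knob top measured about 171 mm high, so the foot's own stop is about 31 mm above the seat. Two shims (24 mm) would not reach that; three (36 mm) do.
- **Clamping:** the ram stopped after about 19 mm of its 24 mm stroke, at the height three shims predict. The push then rose to 19 N downward, with about 8 N of sideways force, and the ram did not move any further. The side camera shows the foot resting on the pack.
- **Alignment:** the shims I placed are within about 2 mm of home and centred in the lane. The bottom shim was already about 3 mm to the left of the lane's middle, and I left it there.
- **Everything else:** the spare orange shim is still on the mat. In the last picture the bin, screwdriver and jar had not moved.
- **Disagreement:** the scene and side cameras placed the press 3–4 mm further to the right than the wrist camera did. I used the wrist camera's position, and the shims and foot landed where it predicted.

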